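# Tilt the bean paddle out of the locked tool bin

### The arm

A 6-joint arm with a two-finger parallel gripper is mounted at the origin on the work surface. World frame = base frame: x ahead of the robot, y to its left, z up, the work surface at z = 0. Lengths are in mm, angles in rad, forces in N, time in s.
With the tool pointing down it reaches from about 350 to 875 mm from the base axis. Payload 4.2 kg.
Tool frame: the origin (TCP) lies on the centre line of the jaws, within the pads' length; the fingertips stand 14 mm ahead of it and the grasp point (between the pads) lies 5 mm behind it (tcp_to_tips is the distance from the TCP to the fingertips, in mm); z points along the fingers, y is the direction in which the jaws open and shut (so a half turn about z gives the same grasp; the last joint's range is limited). The gripper opens to 85 mm and grips with 20 to 120 N. Pads are 22 mm wide; open, the fingers measure 114 mm over their backs; the gripper's body (76 mm by 85 mm) begins 54 mm behind the grasp point. The pads swing forward as they close: fully open they stand 13 mm farther back than shut.
Start: joints at [0.259, 0.385, 0.008, 0, -1.194, -0.259], TCP at [624.979, 0.025, 208.612] pointing down, gripper open.
Joint ranges: [-3.14, 3.14], [-1.21, 2.06], [-1.07, 1.41], [-3.16, 2.05], [-2.99, -0.16], [-3.1, 3.1]. Speed limits (rad/s): [2.79, 2.79, 3.14, 3.14, 3.14, 3.14].

### API

Orientations are given as a unit quaternion [x, y, z, w].
In Python, from bench import read_state, get_image, job_done, tcp_to_tips gives the robot as it stands. The module is installed in compiled form; this text tells all that it offers.
- The arm moves only by the tool play_rows, never from a script. Its argument "targets" is a list of rows, each an object of numbers: "gripper": the gripper's target within -1 to 1 (shut at 1, half-way at 0, fully open at -1); "tx", "ty", "tz": the shift along the tool's x, y, z scaled (see below); "spin": the turn about the tool's z scaled (see below). A call has 1 to 12 rows; each row is the pose to reach, as a shift and turn from the pose commanded when the call began, along the tool's axes at that moment; what a row does not reach only later rows make up. The controller multiplies each number of a shift by 0.25 m and each number of a turn by pi/4 rad. A row lasts 1/8 s, in which the tool goes at most 62.5 mm and 10.7 degrees, less where a joint would pass 70% of its speed; a pose out of reach is approached as far as the arm can. A call with a number of a shift or a turn outside -1 to 1 is refused whole. A call with a gripper value outside its range is refused whole. The fingers move at their own pace and stop on an object; the grip force is fixed at half the most. Time passes only in rows, so rows that repeat a pose let the fingers close. It gives the time, the measured TCP pose, the force and the opening at its end, in the units of the state.
- read_state(): the state, without advancing time (a new reading comes with each control period).
- get_image(name): name is "scene" or "side" or "wrist"; returns a dict with "frame" (480x640x3 uint8, red, green, blue), "depth" (480x640 float32, mm along the optical axis (not along the pixel's ray), 0 where there is no reading), "mtx" (3x3 intrinsics, pixels), "world_to_cam" (4x4, takes a point from world to camera coordinates). Camera axes: x right, y up, looking along -z (the intrinsics and any distortion apply to the point x, -y, -z); pixel columns grow to the right and rows downward; lengths in mm; the calibration is good to about 2 mm. A picture is of the moment at which its call begins.
- job_done(): hands the job in, once; it reports no verdict.
The state is a dict: "clock": time; "joints": joint angles; "joint_vel": joint speeds; "joint_efforts": joint torques, N m; "position": TCP position; "ee_rot": TCP orientation; "contact_force": force on the tool from outside, world axes, zero at the start; "wrist_torque": the same for the moment, N m; "gripper_width": finger opening in mm.
Only numpy, scipy, OpenCV 4.12 (cv2) and the standard library are available. Lean on these libraries where they do the work, as an engineer would, in place of code of your own. Each camera call takes 0.05 s, during which the arm holds its last target.

### The job

Get the wooden bean paddle out of the steel tool bin: turn the knob on the bin's clear lid anticlockwise (seen from above) as far as it goes, lift the lid off by its knob and lay it flat, feet down, on the middle of the black rubber mat without dropping it. Then take the paddle by its handle, tilt it handle first out through the bin's mouth, which is shorter than the paddle, and finish still holding it in the gripper, still, with the whole paddle at least 5 cm above the top of the bin and touching nothing else. Leave everything else on the counter where it stands.

Things in the scene. Friction and masses are not known exactly. Their poses are not given: they have to be found in the camera images.
- bin: Fixed steel tool bin, 250 (x) x 160 (y) x 85 mm high; origin at the centre of its underside. Walls 4 mm, floor top 5 mm above the origin. Its top is a 4 mm sheet with one mouth, x from -35 to +115, y from -55 to +55 mm. The rest, x from -125 to -35 mm on the robot's side, is a closed hood over the paddle's blade. Its x points away from the robot (yaw within 0.3 rad).
- mouth (a point): Centre of the bin's rectangular mouth (150 mm along the bin's x, 110 mm along its y), level with the bin's top face, 85 mm high.
- lid: Clear loose lid over the mouth, aligned with the bin; plate 162 (x) x 122 (y) x 4 mm; origin at the centre of the plate's underside. Four 10 mm feet at x +-67, y +-47 reach 18 mm below the plate: they sit in the mouth with 3 mm play and carry the lid on the mat. 0.28 kg with knob. A steel cross bar (130 x 12 mm, 8 to 14 mm below the plate) turns with the knob and hooks under the mouth's side lips.
- knob (a joint): Angle of the knob and cross bar relative to the lid, rad: 0 = locked, knob's grip bar and cross bar along the lid's y; grows anticlockwise seen from above; stop at 1.45. Starts at 0 to 0.3. The cross bar clears the lips above about 0.8; turned home means above 1.25. Friction 0.04 N m, stays where it is left; pressed on past its stop it twists the lid tight in the mouth: ease off before lifting.
- knob_grip (a point): Grip point of the knob: on its axis at the lid's centre, 30 mm above the plate's underside. The knob is a black upright bar 14 mm thick, 50 mm long (along the lid's y at joint 0, turning with the joint), top 42 mm above the plate's underside, on a disc 48 mm wide and 2 mm high.
- paddle: Wooden paddle, 200 mm long, loose on the bin's floor, 0.06 to 0.13 kg; origin at mid-length on its underside, near its balance point. x runs from blade to handle, along the bin's x within 0.06 rad. Handle 16 mm wide, 18 mm high, x from -40 to +100 mm; grip it near x = +55. Blade 36 mm wide, 8 mm thick, x from -100 to -38 mm, under the hood.
- handle_end (a point): Centre of the end face of the handle (paddle x = +100 mm, 9 mm above its underside).
- blade_end (a point): Centre of the end of the blade (paddle x = -100 mm, 4 mm above the underside).
- mat: Fixed black rubber mat, 180 (x) x 200 (y) x 4 mm, on the counter to one side of the bin (left or right); origin at the centre of its underside. The lid goes here.
- scale: Bystander: fixed black flat scale, 170 x 130 x 22 mm, on the other side of the bin; origin under its centre.
- cup: Bystander: white cup, 64 mm wide, 58 mm high, standing on the scale; origin under its centre.
- tamper: Bystander: steel tamper, 58 mm wide, 84 mm high; origin under its centre.
- portafilter: Bystander: steel filter holder 70 mm wide, 30 mm high, with a black handle to its -x (250 mm long in all); origin under the round part.
- bowl: Bystander: white bowl of beans, 110 mm wide, 42 mm high; origin under its centre.
- brush: Bystander: wooden brush, 170 mm long, lying down.
There are look-alikes about, which are no part of the job. What is shaped like the lid but green or yellow is not meant.

How it is judged:
By the outcome, as a careful person would: the job done as asked, in the order asked, and still so for the second after the job is handed in, while the arm keeps its last pose, push and grip.
It also fails if it takes over 67 s, if anything falls off the work surface, if the arm or the gripper's body presses on something with over 40 N, if the wrist force passes 120 N, or if a joint passes its speed limit or range.

## Working session

There is one attempt and no reset: what is moved stays moved. The work goes in short steps, Python scripts to look and compute and a tool call to move; the robot and the scene stay as the last step left them, time stands still between calls to the robot, and variables do not carry over. Pictures are saved under pics/ and viewed, and the job is handed in when it is done.

Besides the shell and the picture viewer there is one more tool, called after "Emit:" in YAML: its name, and indented under it one key for each argument. play_rows: Moves the arm, as the interface text tells. Its arguments: {"type":"object","properties":{"targets":{"type":"array","items":{"type":"object","properties":{"gripper":{"type":"number"},"tx":{"type":"number","minimum":-1,"maximum":1},"ty":{"type":"number","minimum":-1,"maximum":1},"tz":{"type":"number","minimum":-1,"maximum":1},"spin":{"type":"number","minimum":-1,"maximum":1}}}}},"required":["targets"]}

```bash
mkdir -p pics
cat > h.py <<'E'
from bench import *
import numpy as np, cv2
def snap(n,tag):
    d=get_image(n); cv2.imwrite(f'pics/{tag}.png',d['frame'][:,:,::-1]); np.savez(f'/tmp/{tag}.npz',**d); return d
def world(d,u,v,z=None,depth=None):
    K=d['mtx'];T=np.linalg.inv(d['world_to_cam'])
    r=np.array([(u-K[0,2])/K[0,0],-(v-K[1,2])/K[1,1],-1.])
    R=T[:3,:3]@r;o=T[:3,3]
    s=depth if depth is not None else (z-o[2])/R[2]
    return o+s*R
def proj(d,p):
    c=d['world_to_cam']@np.r_[p,1];K=d['mtx']
    return np.array([K[0,0]*c[0]/-c[2]+K[0,2],K[1,1]*-c[1]/-c[2]+K[1,2]])
E
python3 - <<'E'
from h import *
for n in ['scene','side','wrist']:
    d=snap(n,n+'0'); print(n,np.linalg.inv(d['world_to_cam']).round(2).tolist(),d['mtx'].round(1).tolist(),d.keys())
print(read_state(),tcp_to_tips)
E
```

```text
scene [[0.63, -0.47, 0.62, 1424.81], [0.78, 0.36, -0.51, -669.87], [0.02, 0.81, 0.59, 956.91], [0.0, 0.0, 0.0, 1.0]] [[551.7, 0.0, 316.7], [0.0, 551.7, 245.1], [0.0, 0.0, 1.0]] dict_keys(['frame', 'depth', 'mtx', 'world_to_cam'])
side [[0.87, 0.36, -0.34, 80.86], [-0.49, 0.64, -0.59, -677.24], [0.0, 0.68, 0.73, 1052.11], [0.0, 0.0, 0.0, 1.0]] [[485.8, 0.0, 331.8], [0.0, 485.8, 242.0], [0.0, 0.0, 1.0]] dict_keys(['frame', 'depth', 'mtx', 'world_to_cam'])
wrist [[-1.0, 0.0, 0.0, 625.22], [-0.0, -0.96, -0.27, -69.07], [0.0, -0.27, 0.96, 372.93], [0.0, 0.0, 0.0, 1.0]] [[333.0, 0.0, 315.4], [0.0, 333.0, 242.8], [0.0, 0.0, 1.0]] dict_keys(['frame', 'depth', 'mtx', 'world_to_cam'])
{'clock': 0.15, 'joints': array([ 2.58588505e-01,  3.85366694e-01,  6.98681935e-03, -2.91078138e-04,
       -1.19399848e+00, -2.58551456e-01]), 'joint_vel': array([-0.00120367, -0.00060275,  0.00522862,  0.00178818, -0.00032394,
       -0.00027922]), 'joint_efforts': array([-6.03353892e-04, -3.92678475e+01,  1.88581592e+01,  4.18858320e+00,
       -3.39302780e-03,  5.70479813e-06]), 'position': array([ 6.24551535e+02, -5.48546069e-03,  2.07808364e+02]), 'ee_rot': array([-7.07081710e-01,  7.07131396e-01,  5.14658791e-04, -6.15734086e-04]), 'contact_force': array([ 0.05142217, -0.64478406,  0.70080904]), 'wrist_torque': array([ 0.00873837, -0.03330788, -0.00795783]), 'gripper_width': 85.47772514547879} 14.0
```

View pics/scene0.png

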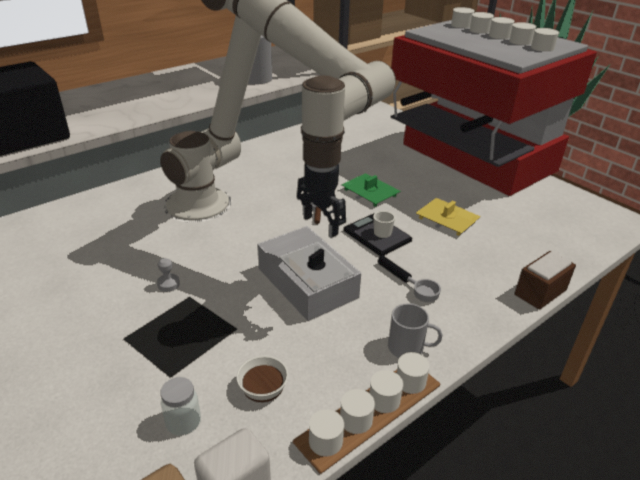

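View pics/side0.png

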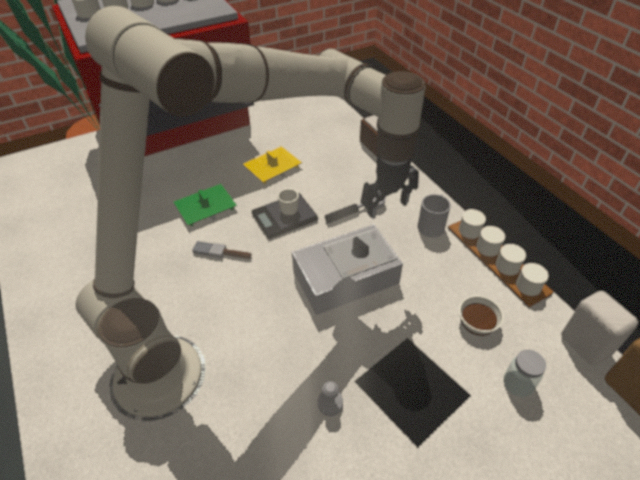

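View pics/wrist0.png

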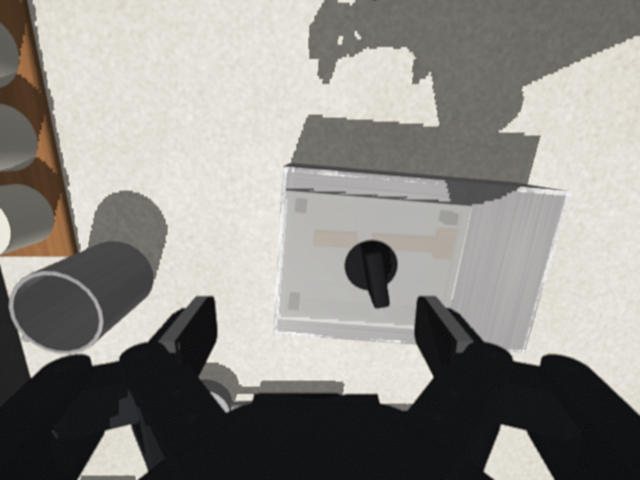

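The wrist view shows the bin with corners at about (287,167), (565,191), (525,348) and (277,330), and the knob disc at about (371,265). The mat is on the -y side in both the scene and side views. Next I'll measure.

Run:
```python
from h import *
d=dict(np.load('/tmp/wrist0.npz'))
for p in [(287,167),(565,191),(525,348),(277,330),(300,206),(450,216),(294,300)]:
    print(p,world(d,*p,z=85).round(1),world(d,*p,depth=d['depth'][p[1],p[0]]).round(1))
g=cv2.cvtColor(d['frame'],cv2.COLOR_RGB2GRAY)
m=np.zeros_like(g);m[225:310,335:405]=g[225:310,335:405]<40
n,l,s,c=cv2.connectedComponentsWithStats(m);print(s,c)
# depth of knob
vv,uu=np.nonzero(m); P=np.array([world(d,u,v,depth=d['depth'][v,u]) for u,v in zip(uu,vv)])
print(np.percentile(P[:,2],[5,25,50,75,95,99]))
top=P[P[:,2]>118]; print(len(top),top.mean(0)); r=cv2.minAreaRect(top[:,:2].astype(np.float32)); print(r,cv2.boxPoints(r).round(1).tolist())
disc=P[(P[:,2]<97)];print('disc',disc.min(0),disc.max(0))
# all knob above 100 mm
cv2.imwrite('pics/w0c.png',cv2.resize(d['frame'][140:360,260:580,::-1],None,fx=2.4,fy=2.4,interpolation=cv2.INTER_CUBIC))
for nme in ['scene0','side0']:
    d=dict(np.load(f'/tmp/{nme}.npz'))
    g=cv2.cvtColor(d['frame'],cv2.COLOR_RGB2GRAY)
    n,l,s,c=cv2.connectedComponentsWithStats((g<48).astype(np.uint8))
    roi=(range(100,250),range(280,380)) if nme=='scene0' else (range(340,480),range(330,450))
    for i in range(1,n):
        if s[i,4]>150: print(nme,s[i],c[i].round(1), world(d,*c[i],z=4).round(1))
```

```text
(287, 167) [648.7 -54.3  85. ] [648.8 -54.2  84.1]
(565, 191) [409.6 -34.3  85. ] [409.  -34.2  84.2]
(525, 348) [417.6 120.1  85. ] [417.1 120.6  84.3]
(277, 330) [661.9 100.1  85. ] [661.8  99.9  85.4]
(300, 206) [638.1 -21.1  85. ] [637.9 -21.9  89.6]
(450, 216) [506.4 -12.3  85. ] [507.8 -13.   88.3]
(294, 300) [644.9  68.3  85. ] [644.6  66.6  88.6]
[[     0      0    640    480 305029]
 [   346    241     50     66   2171]] [[319.12786653 239.2896741 ]
 [371.78535237 269.05112851]]
[ 90.15012876  91.05428233 111.16859802 126.45510639 127.56904468
 128.12251674]
1007 [576.83655282  27.05730013 128.36716075]
((590.9365234375, -10.064559936523438), (20.312549591064453, 134.96566772460938), 21.596193313598633) [[556.7000122070312, 48.900001525878906], [606.2999877929688, -76.5], [625.2000122070312, -69.0999984741211], [575.5, 56.400001525878906]]
disc [553.1479161    9.35949804  88.81743659] [597.37049161  53.62890432  96.85714211]
scene0 [202   0  24  10 175] [214.    3.7] [-2299.7  1410.8     4. ]
scene0 [339   0  11  47 420] [343.6  21.4] [-1398.9  1855.1     4. ]
scene0 [  0  3
[... 452 characters left out ...]
 289.2   4. ]
scene0 [308 249  17  21 246] [316.4 260.2] [478.5 112.6   4. ]
scene0 [  337   250   303   230 32592] [534.3 408.6] [1153.   155.7    4. ]
scene0 [ 515  268   59   41 1201] [540.3 288.1] [938.4 508.8   4. ]
scene0 [ 125  298  112   78 4367] [179.8 335.6] [ 507.3 -327.4    4. ]
side0 [ 10   1  38  53 322] [28.1 27.3] [ -28.9 2180.     4. ]
side0 [180  22  70  22 756] [224.  34.] [ 793.  1631.8    4. ]
side0 [  64   38   73   81 1074] [92.4 77.6] [ 148.  1508.3    4. ]
side0 [ 146   54   92  100 5124] [184.3 104.5] [ 423.3 1108.3    4. ]
side0 [  398    88   242   264 17272] [534.  212.9] [1175.7  -35.9    4. ]
side0 [ 372  340   97  105 5245] [416.  391.4] [ 501.6 -333.5    4. ]
```

View pics/w0c.png

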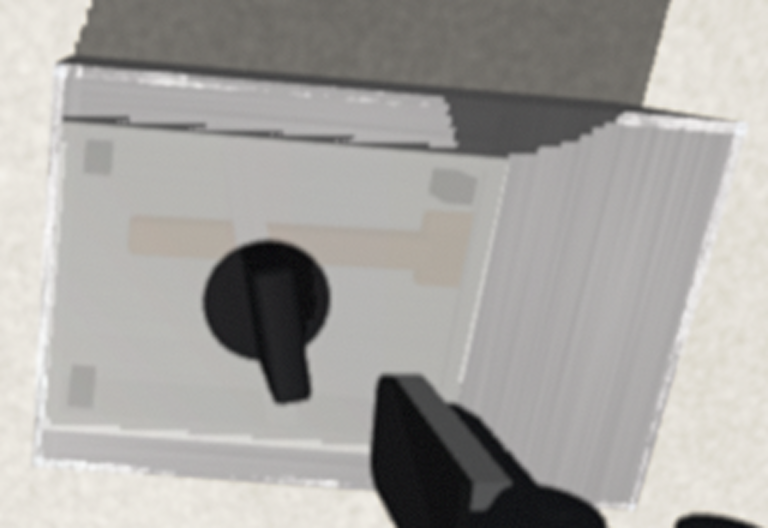

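The crop shows the knob at (267,300), its bar running down and slightly right. Through the lid, the paddle handle runs from (128,235) to about (415,245) and the blade starts at the hood edge. Now the bar's angle and the mat.

Run:
```python
from h import *
d=dict(np.load('/tmp/wrist0.npz'))
P=np.array([np.r_[world(d,u,v,depth=d['depth'][v,u]),u,v] for v in range(225,320) for u in range(335,410)])
t=P[(P[:,2]>123)&(P[:,2]<130)]
t=t[(abs(t[:,0]-575)<35)&(abs(t[:,1]-31)<35)]
print(len(t),t[:,:3].mean(0)); r=cv2.minAreaRect(t[:,:2].astype(np.float32)); print(r,cv2.boxPoints(r).round(1).tolist())
c=t[:,:2]-t[:,:2].mean(0);w,v=np.linalg.eigh(c.T@c);print(v[:,1],np.sqrt(w/len(t)*12))
vv,uu=np.nonzero((d['depth']>0)); 
# bin top points, rect
Q=np.array([world(d,u,v,depth=d['depth'][v,u]) for u,v in zip(uu,vv)])
k=(abs(Q[:,2]-85)<8)&(abs(Q[:,0]-535)<170)&(abs(Q[:,1]-33)<120)&(vv<355)
hull=cv2.minAreaRect(Q[k][:,:2].astype(np.float32));print('bin',hull,cv2.boxPoints(hull).round(1).tolist())
for nme,box in [('scene0',(120,290,240,380)),('side0',(350,330,475,450))]:
    d=dict(np.load(f'/tmp/{nme}.npz'));g=cv2.cvtColor(d['frame'],cv2.COLOR_RGB2GRAY)
    m=np.zeros_like(g);x0,y0,x1,y1=box;m[y0:y1,x0:x1]=g[y0:y1,x0:x1]<48
    cs,_=cv2.findContours(m,cv2.RETR_EXTERNAL,cv2.CHAIN_APPROX_NONE);cc=max(cs,key=cv2.contourArea)[:,0]
    W=np.array([world(d,*p,z=4)[:2] for p in cc.astype(float)]).astype(np.float32)
    r=cv2.minAreaRect(W);print(nme,r,cv2.boxPoints(r).round(0).tolist())
    D=d['depth']; x=[proj(d,(575,31,85)),proj(d,(575,31,127))];print(x)
```

```text
1012 [575.67680615  29.83613534 126.44594399]
((575.1557006835938, 30.92080307006836), (14.149346351623535, 49.2225341796875), 10.989460945129395) [[563.5, 53.70000076293945], [572.9000244140625, 5.400000095367432], [586.7999877929688, 8.100000381469727], [577.4000244140625, 56.400001525878906]]
[-0.19402626  0.98099634] [13.76359983 49.02743564]
bin ((534.2360229492188, 35.18749237060547), (160.73289489746094, 251.98040771484375), 85.2445297241211) [[402.0, -34.5], [653.0999755859375, -55.29999923706055], [666.5, 104.80000305175781], [415.29998779296875, 125.69999694824219]]
scene0 ((502.97332763671875, -321.7824401855469), (175.34762573242188, 197.36273193359375), 10.749518394470215) [[398.0, -241.0], [435.0, -435.0], [608.0, -402.0], [571.0, -208.0]]
[array([315.78366953, 265.46302488]), array([316.03840748, 252.28292681])]
side0 ((497.6517028808594, -321.6302795410156), (172.07464599609375, 194.72314453125), 10.628939628601074) [[395.0, -242.0], [431.0, -433.0], [600.0, -401.0], [564.0, -210.0]]
[array([360.54528479, 252.61742585]), array([361.28558804, 241.88304402])]
```

Emit:
play_rows:
  targets:
    - {"tx":-0.06,"ty":0.1,"tz":0.05,"spin":-0.12,"gripper":-1}
    - {"tx":-0.124,"ty":0.199,"tz":0.1,"spin":-0.244,"gripper":-1}
    - {"tx":-0.124,"ty":0.199,"tz":0.19,"spin":-0.244,"gripper":-1}
    - {"tx":-0.124,"ty":0.199,"tz":0.19,"spin":-0.244,"gripper":-1}
    - {"tx":-0.124,"ty":0.199,"tz":0.19,"spin":-0.244,"gripper":-1}

```text
clock: 0.78
position: [575.9, 31.0, 161.7]
ee_rot: [0.772, -0.636, 0.0, -0.0]
contact_force: [0.2, -0.1, 0.5]
gripper_width: 85.4
```

Run:
```python
from h import *
d=snap('wrist','w1')
s=read_state();print(s['position'],s['ee_rot'],s['contact_force'],s['wrist_torque'],s['clock'])
P=np.array([np.r_[world(d,u,v,depth=d['depth'][v,u]),u,v] for v in range(480) for u in range(640)])
t=P[(P[:,2]>120)&(P[:,2]<132)&(abs(P[:,0]-575)<35)&(abs(P[:,1]-31)<30)]
print(len(t)); r=cv2.minAreaRect(t[:,:2].astype(np.float32));print(r)
```

```text
[576.06535299  30.96416418 161.9296616 ] [ 7.71460024e-01 -6.36277366e-01  5.41266823e-04 -5.02086402e-04] [0.82344736 0.11390018 0.83814454] [-0.01278297 -0.04656335 -0.0117585 ] 0.825
1597
((575.0972290039062, 31.17622184753418), (13.872581481933594, 49.60200119018555), 11.506583213806152)
```

View pics/w1.png

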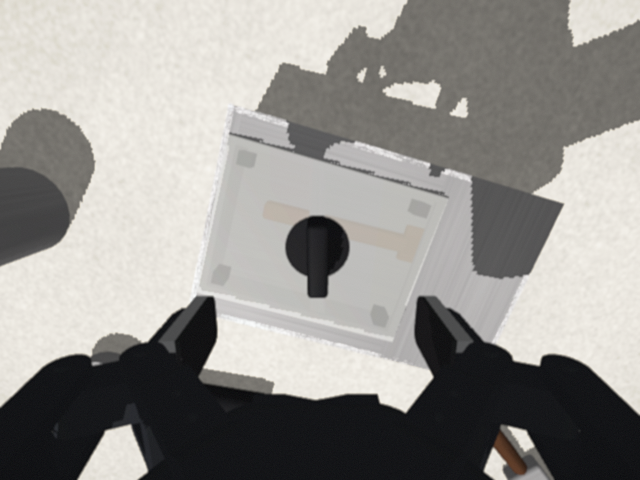

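The knob sits at (317,250), centred between the jaws, with its bar square to the closing direction. I'll go down and grip.

Emit:
play_rows:
  targets:
    - {"tz":0.1,"gripper":-1}
    - {"tz":0.204,"gripper":-1}
    - {"tz":0.204,"gripper":-1}
    - {"tz":0.204,"gripper":0.3}
    - {"tz":0.204,"gripper":1}
    - {"tz":0.204,"gripper":1}
    - {"tz":0.204,"gripper":1}
    - {"tz":0.204,"gripper":1}
    - {"tz":0.204,"gripper":1}
    - {"tz":0.204,"gripper":1}

```text
invalid input
```

Run:
```python
from h import *
s=read_state();print(s['position'],s['ee_rot'],s['contact_force'],s['wrist_torque'],s['gripper_width'],s['clock'])
```

```text
[576.06535299  30.96416418 161.9296616 ] [ 7.71460024e-01 -6.36277366e-01  5.41266823e-04 -5.02086402e-04] [0.82344736 0.11390018 0.83814454] [-0.01278297 -0.04656335 -0.0117585 ] 85.05607815890257 0.825
```

Emit:
play_rows:
  targets:
    - {"tx":0,"ty":0,"spin":0,"tz":0.1,"gripper":-1}
    - {"tx":0,"ty":0,"spin":0,"tz":0.204,"gripper":-1}
    - {"tx":0,"ty":0,"spin":0,"tz":0.204,"gripper":-1}
    - {"tx":0,"ty":0,"spin":0,"tz":0.204,"gripper":1}
    - {"tx":0,"ty":0,"spin":0,"tz":0.204,"gripper":1}
    - {"tx":0,"ty":0,"spin":0,"tz":0.204,"gripper":1}
    - {"tx":0,"ty":0,"spin":0,"tz":0.204,"gripper":1}
    - {"tx":0,"ty":0,"spin":0,"tz":0.204,"gripper":1}
    - {"tx":0,"ty":0,"spin":0,"tz":0.204,"gripper":1}

```text
clock: 1.95
position: [575.2, 31.0, 110.1]
ee_rot: [0.772, -0.636, -0.0, 0.0]
contact_force: [-0.2, -0.7, -0.1]
gripper_width: -0.2
```

Run:
```python
from h import *
s=read_state();print(s['position'],s['ee_rot'],s['contact_force'],s['wrist_torque'],s['gripper_width'],s['clock'])
```

```text
[575.227793    31.02132697 110.12026686] [ 7.71514052e-01 -6.36212282e-01 -4.20139446e-06  4.95816543e-06] [-0.16717069 -0.71885306 -0.09028662] [0.01471975 0.00157706 0.02963066] -0.21304467109515127 1.95
```

Run:
```python
from h import *
d=snap('wrist','w2');e=snap('scene','s2')
cv2.imwrite('pics/s2c.png',cv2.resize(e['frame'][200:330,240:400,::-1],None,fx=4,fy=4,interpolation=cv2.INTER_CUBIC))
print(read_state()['gripper_width'])
```

```text
0.24487229826928544
```

View pics/w2.png

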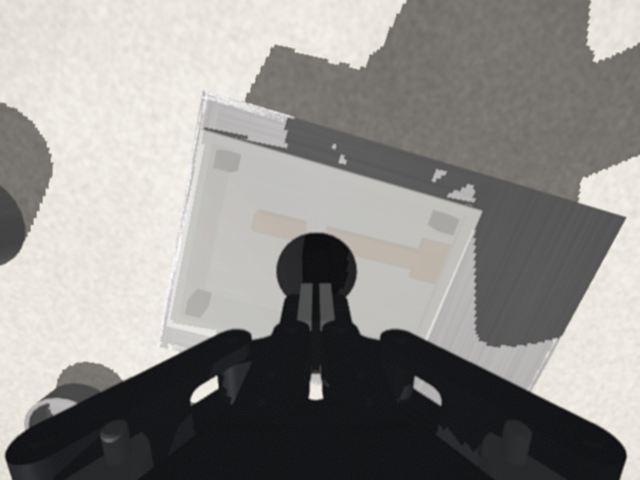

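View pics/s2c.png

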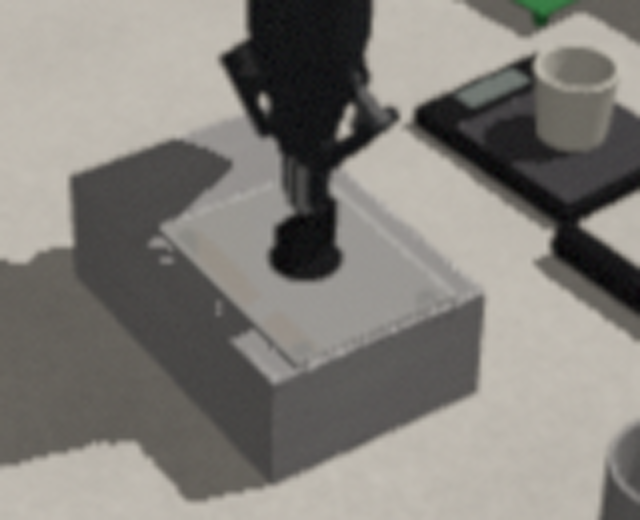

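Run:
```python
from h import *
d=dict(np.load('/tmp/w2.npz'))
print('tip proj',proj(d,(575.2,31,96)),'tcp',proj(d,(575.2,31,110)),'cam',np.linalg.inv(d['world_to_cam'])[:3,3])
for v in range(230,340,6): print(v,[world(d,u,v,depth=d['depth'][v,u]).round(0).tolist() for u in (306,317,328)])
for n in ('scene','side'):
    e=snap(n,n+'3');print(n,proj(e,(575.2,31,96)),proj(e,(575.2,31,127)))
```

```text
tip proj [316.16793771 273.7630438 ] tcp [316.21514154 283.22384648] cam [588.80188952 -36.80920393 275.4162143 ]
230 [[586.0, 9.0, 88.0], [579.0, 7.0, 89.0], [573.0, 6.0, 89.0]]
236 [[585.0, 9.0, 100.0], [579.0, 7.0, 103.0], [573.0, 8.0, 94.0]]
242 [[585.0, 9.0, 112.0], [580.0, 7.0, 115.0], [574.0, 7.0, 112.0]]
248 [[585.0, 9.0, 124.0], [579.0, 7.0, 125.0], [574.0, 7.0, 124.0]]
254 [[584.0, 11.0, 126.0], [579.0, 9.0, 127.0], [574.0, 9.0, 126.0]]
260 [[584.0, 13.0, 127.0], [578.0, 12.0, 127.0], [573.0, 12.0, 126.0]]
266 [[583.0, 17.0, 126.0], [578.0, 15.0, 127.0], [573.0, 15.0, 126.0]]
272 [[582.0, 19.0, 127.0], [577.0, 18.0, 127.0], [572.0, 18.0, 125.0]]
278 [[582.0, 23.0, 127.0], [577.0, 22.0, 126.0], [572.0, 20.0, 127.0]]
284 [[582.0, 21.0, 139.0], [577.0, 19.0, 139.0], [572.0, 19.0, 138.0]]
290 [[582.0, 20.0, 146.0], [577.0, 20.0, 145.0], [573.0, 19.0, 145.0]]
296 [[582.0, 21.0, 150.0], [577.0, 20.0, 151.0], [573.0, 19.0, 151.0]]
302 [[581.0, 20.0, 157.0], [577.0, 20.0, 156.0], [573.0, 19.0, 156.0]]
308 [[581.0, 20.0, 162.0], [577.0, 20.0, 161.0], [573.0, 19.0, 161.0]]
314 [[581.0, 21.0, 166.0], [577.0, 20.0, 166.0], [573.0, 19.0, 166.0]]
320 [[581.0, 21.0, 170.0], [577.0, 20.0, 170.0], [574.0, 19.0, 171.0]]
326 [[581.0, 20.0, 176.0], [577.0, 22.0, 171.0], [574.0, 18.0, 177.0]]
332 [[581.0, 19.0, 180.0], [576.0, 24.0, 171.0], [574.0, 18.0, 180.0]]
338 [[581.0, 20.0, 183.0], [576.0, 27.0, 171.0], [574.0, 18.0, 184.0]]
scene [315.8990176 262.0948626] [316.08858858 252.32104978]
side [360.79988149 249.82800611] [361.3508442  241.85528036]
```

Run:
```python
from h import *
for tag,tz in (('w1',161.7),('wrist0',207.8)):
    d=dict(np.load(f'/tmp/{tag}.npz'))
    for u in (190,205,212,424,430,445):
        r=[]
        for v in range(290,380,8):
            if d['depth'][v,u]>0:
                w=world(d,u,v,depth=d['depth'][v,u]); r.append((v,(w-[0,0,tz]).round(0).tolist()))
        print(tag,u,r)
```

```text
w1 190 [(290, [693.0, 131.0, -162.0]), (298, [665.0, 94.0, -76.0]), (306, [625.0, 29.0, 50.0]), (314, [623.0, 29.0, 56.0]), (322, [621.0, 28.0, 62.0]), (330, [620.0, 29.0, 65.0]), (338, [620.0, 32.0, 65.0]), (346, [619.0, 35.0, 65.0]), (354, [618.0, 37.0, 67.0]), (362, [618.0, 40.0, 67.0]), (370, [610.0, 20.0, 95.0]), (378, [608.0, 19.0, 99.0])]
w1 205 [(290, [653.0, 83.0, -73.0]), (298, [622.0, 28.0, 42.0]), (306, [620.0, 29.0, 48.0]), (314, [620.0, 32.0, 49.0]), (322, [619.0, 34.0, 50.0]), (330, [619.0, 38.0, 50.0]), (338, [618.0, 40.0, 52.0]), (346, [617.0, 43.0, 52.0]), (354, [617.0, 46.0, 53.0]), (362, [616.0, 49.0, 55.0]), (370, [667.0, 226.0, -161.0]), (378, [666.0, 237.0, -161.0])]
w1 212 [(290, [648.0, 82.0, -73.0]), (298, [620.0, 30.0, 39.0]), (306, [620.0, 33.0, 39.0]), (314, [619.0, 36.0, 41.0]), (322, [619.0, 40.0, 40.0]), (330, [618.0, 42.0, 43.0]), (338, [617.0, 45.0, 44.0]), (346, [616.0, 48.0, 45.0]), (354, [662.0, 204.0, -162.0]), (362, [660.0, 214.0, -162.0]), (370, [659.0, 225.0, -162.0]), (378, [658.0, 235.0, -161.0])]
w1 424 [(290, [485.0, 52.0, -77.0]), (298, [
[... 2412 characters left out ...]
[(290, [519.0, 56.0, -117.0]), (298, [579.0, -11.0, 42.0]), (306, [581.0, -11.0, 49.0]), (314, [583.0, -10.0, 54.0]), (322, [582.0, -7.0, 54.0]), (330, [582.0, -4.0, 55.0]), (338, [582.0, -1.0, 55.0]), (346, [583.0, 1.0, 57.0]), (354, [582.0, 4.0, 57.0]), (362, [582.0, 7.0, 58.0]), (370, [582.0, 10.0, 59.0]), (378, [474.0, 220.0, -207.0])]
wrist0 445 [(290, [505.0, 57.0, -120.0]), (298, [504.0, 65.0, -120.0]), (306, [503.0, 73.0, -119.0]), (314, [578.0, -11.0, 56.0]), (322, [580.0, -11.0, 61.0]), (330, [582.0, -12.0, 67.0]), (338, [582.0, -9.0, 67.0]), (346, [582.0, -7.0, 69.0]), (354, [583.0, -4.0, 70.0]), (362, [582.0, -2.0, 70.0]), (370, [594.0, -17.0, 96.0]), (378, [595.0, -17.0, 98.0])]
```

View pics/side3.png

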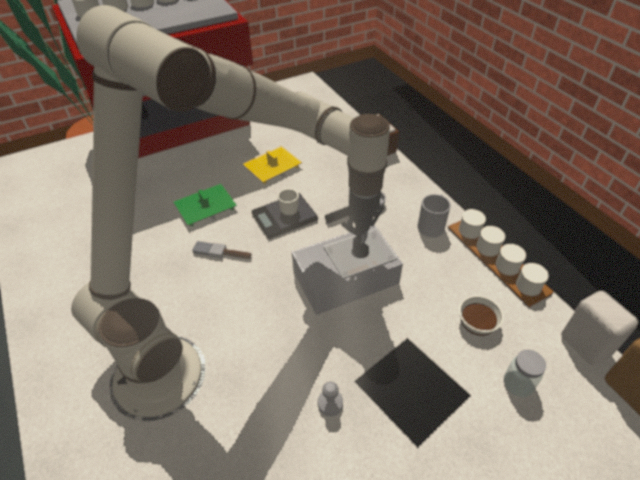

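The gripper closed above the knob. Both the wrist depth and the scene view put the shut fingertips at z of about 135 with the TCP reading 110. So the tips sit about 25 mm behind the reported TCP, not 14 mm ahead as stated. I'll go by the measured value: open, go about 37 mm lower, and grip again.

Emit:
play_rows:
  targets:
    - {"tx":0,"ty":0,"spin":0,"tz":0,"gripper":-1}
    - {"tx":0,"ty":0,"spin":0,"tz":0,"gripper":-1}
    - {"tx":0,"ty":0,"spin":0,"tz":0,"gripper":-1}
    - {"tx":0,"ty":0,"spin":0,"tz":0,"gripper":-1}
    - {"tx":0,"ty":0,"spin":0,"tz":0.07,"gripper":-1}
    - {"tx":0,"ty":0,"spin":0,"tz":0.148,"gripper":-1}
    - {"tx":0,"ty":0,"spin":0,"tz":0.148,"gripper":-1}
    - {"tx":0,"ty":0,"spin":0,"tz":0.148,"gripper":1}
    - {"tx":0,"ty":0,"spin":0,"tz":0.148,"gripper":1}
    - {"tx":0,"ty":0,"spin":0,"tz":0.148,"gripper":1}
    - {"tx":0,"ty":0,"spin":0,"tz":0.148,"gripper":1}
    - {"tx":0,"ty":0,"spin":0,"tz":0.148,"gripper":1}

```text
clock: 3.65
position: [575.3, 31.0, 73.7]
ee_rot: [0.772, -0.636, 0.0, -0.0]
contact_force: [-1.7, -0.1, 3.0]
gripper_width: 13.0
```

Run:
```python
from h import *
s=read_state();print(s['position'],s['ee_rot'],s['contact_force'],s['wrist_torque'],s['gripper_width'],s['clock'],s['joints'])
d=snap('wrist','w4')
```

```text
[575.32862947  31.00421355  73.67567628] [ 7.71553009e-01 -6.36164999e-01  1.79009660e-04 -1.28803974e-04] [-1.70881775 -0.07567445  3.03369466] [ 0.05522251  0.37795351 -0.01469765] 12.990842730896015 3.65 [ 3.34973825e-01  4.33408575e-01 -2.90041786e-01  2.29658971e-04
 -8.46939863e-01 -1.43364646e-01]
```

View pics/w4.png

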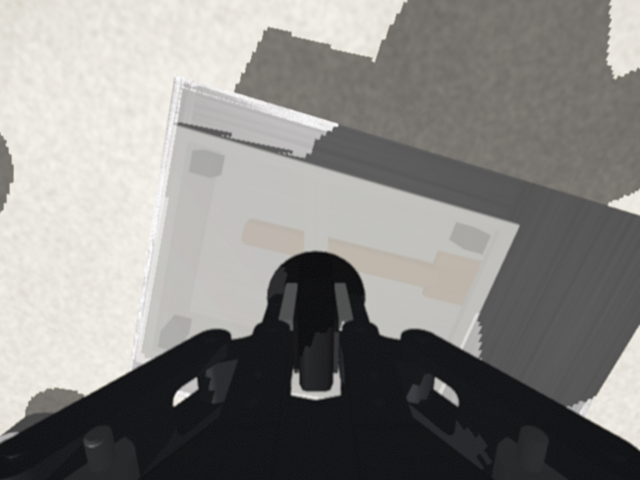

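The knob is gripped: width 13 mm, bar between the pads. Now I'll turn it anticlockwise, which is negative spin.

Emit:
play_rows:
  targets:
    - {"tx":0,"ty":0,"spin":-0.15,"tz":0,"gripper":1}
    - {"tx":0,"ty":0,"spin":-0.3,"tz":0,"gripper":1}
    - {"tx":0,"ty":0,"spin":-0.45,"tz":0,"gripper":1}
    - {"tx":0,"ty":0,"spin":-0.6,"tz":0,"gripper":1}
    - {"tx":0,"ty":0,"spin":-0.75,"tz":0,"gripper":1}
    - {"tx":0,"ty":0,"spin":-0.9,"tz":0,"gripper":1}
    - {"tx":0,"ty":0,"spin":-1,"tz":0,"gripper":1}
    - {"tx":0,"ty":0,"spin":-1,"tz":0,"gripper":1}

```text
clock: 4.7
position: [576.0, 31.4, 73.6]
ee_rot: [0.956, -0.293, 0.001, -0.001]
contact_force: [0.5, 1.9, 3.0]
gripper_width: 13.2
```

Emit:
play_rows:
  targets:
    - {"tx":0,"ty":0,"spin":-0.12,"tz":0,"gripper":1}
    - {"tx":0,"ty":0,"spin":-0.24,"tz":0,"gripper":1}
    - {"tx":0,"ty":0,"spin":-0.36,"tz":0,"gripper":1}
    - {"tx":0,"ty":0,"spin":-0.42,"tz":0,"gripper":1}
    - {"tx":0,"ty":0,"spin":-0.42,"tz":0,"gripper":1}

```text
clock: 5.32
position: [576.2, 31.7, 73.7]
ee_rot: [0.991, -0.132, 0.001, -0.001]
contact_force: [0.7, 4.2, 3.0]
gripper_width: 13.1
```

```bash
cat > st.py <<'E'
from h import *
from scipy.spatial.transform import Rotation as Ro
s=read_state()
R=Ro.from_quat(s['ee_rot']).as_matrix()
print(s['position'].round(1),'tooly deg',np.degrees(np.arctan2(R[1,1],R[0,1])).round(2),'z',R[:,2].round(3),'x',R[:,0].round(3),'F',s['contact_force'].round(2),'T',s['wrist_torque'].round(3),'w',round(s['gripper_width'],1),s['clock'],s['joints'].round(3))
E
python3 st.py
```

```text
[576.2  31.7  73.7] tooly deg -105.18 z [ 0.002  0.001 -1.   ] x [ 0.965 -0.262  0.002] F [0.69 4.16 2.95] T [0.96  0.021 0.011] w 13.1 5.325 [ 0.336  0.434 -0.289 -0.    -0.845  0.97 ]
```

Emit:
play_rows:
  targets:
    - {"tx":0,"ty":0,"spin":-0.04,"tz":0,"gripper":1}
    - {"tx":0,"ty":0,"spin":-0.07,"tz":0,"gripper":1}
    - {"tx":0,"ty":0,"spin":-0.07,"tz":0,"gripper":1}

```text
clock: 5.7
position: [576.1, 31.4, 73.6]
ee_rot: [0.995, -0.104, 0.001, -0.0]
contact_force: [1.8, 4.3, 5.2]
gripper_width: 13.3
```

```bash
python3 st.py
```

```text
[576.1  31.4  73.6] tooly deg -101.94 z [ 0.002  0.    -1.   ] x [ 0.978 -0.207  0.002] F [1.84 4.25 5.19] T [ 1.26  -0.267  0.075] w 13.3 5.7 [ 0.335  0.434 -0.289  0.    -0.846  1.027]
```

Emit:
play_rows:
  targets:
    - {"tx":0,"ty":0,"spin":-0.03,"tz":0,"gripper":1}
    - {"tx":0,"ty":0,"spin":-0.06,"tz":0,"gripper":1}
    - {"tx":0,"ty":0,"spin":-0.06,"tz":0,"gripper":1}

```text
clock: 6.08
position: [575.6, 30.7, 73.6]
ee_rot: [0.997, -0.082, 0.0, -0.0]
contact_force: [0.1, 2.0, 5.9]
gripper_width: 13.1
```

```bash
python3 st.py
```

```text
[575.6  30.7  73.6] tooly deg -99.39 z [ 0.001  0.    -1.   ] x [ 0.987 -0.163  0.001] F [0.14 2.04 5.85] T [ 0.684 -0.146 -0.485] w 13.1 6.075 [ 0.334  0.434 -0.29   0.    -0.847  1.072]
```

Turn torque rose to 0.49 N m at about 1.45 rad, so this is the stop. I'll ease off, then lift slowly.

Emit:
play_rows:
  targets:
    - {"tx":0,"ty":0,"spin":0.04,"tz":0,"gripper":1}
    - {"tx":0,"ty":0,"spin":0.07,"tz":0,"gripper":1}
    - {"tx":0,"ty":0,"spin":0.07,"tz":0,"gripper":1}

```text
clock: 6.45
position: [575.5, 30.6, 73.6]
ee_rot: [0.994, -0.108, 0.0, 0.0]
contact_force: [0.9, 3.4, 6.3]
gripper_width: 13.4
```

```bash
python3 st.py
```

```text
[575.5  30.6  73.6] tooly deg -102.43 z [ 0.001 -0.    -1.   ] x [ 0.977 -0.215  0.001] F [0.94 3.37 6.3 ] T [ 0.65  -0.215 -0.04 ] w 13.4 6.45 [ 3.340e-01  4.340e-01 -2.900e-01  1.000e-03 -8.470e-01  1.019e+00]
```

Emit:
play_rows:
  targets:
    - {"tx":0,"ty":0,"spin":0,"tz":-0.02,"gripper":1}
    - {"tx":0,"ty":0,"spin":0,"tz":-0.05,"gripper":1}
    - {"tx":0,"ty":0,"spin":0,"tz":-0.09,"gripper":1}
    - {"tx":0,"ty":0,"spin":0,"tz":-0.14,"gripper":1}
    - {"tx":0,"ty":0,"spin":0,"tz":-0.19,"gripper":1}
    - {"tx":0,"ty":0,"spin":0,"tz":-0.24,"gripper":1}
    - {"tx":0,"ty":0,"spin":0,"tz":-0.24,"gripper":1}

```text
clock: 7.32
position: [576.1, 31.3, 134.7]
ee_rot: [0.994, -0.108, 0.001, -0.001]
contact_force: [0.2, 0.6, -2.4]
gripper_width: 13.2
```

```bash
python3 st.py; python3 -c "
from h import *
for n in ('wrist','scene','side'): snap(n,n[:2]+'5')"
```

```text
[576.1  31.3 134.7] tooly deg -102.41 z [ 0.003  0.001 -1.   ] x [ 0.977 -0.215  0.003] F [ 0.19  0.64 -2.37] T [ 0.019 -0.003  0.048] w 13.2 7.325 [ 0.335  0.365 -0.22   0.    -0.982  1.019]
```

View pics/wr5.png

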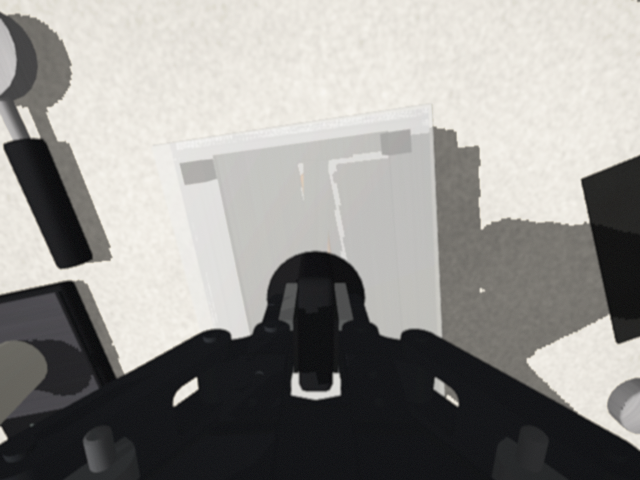

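View pics/sc5.png

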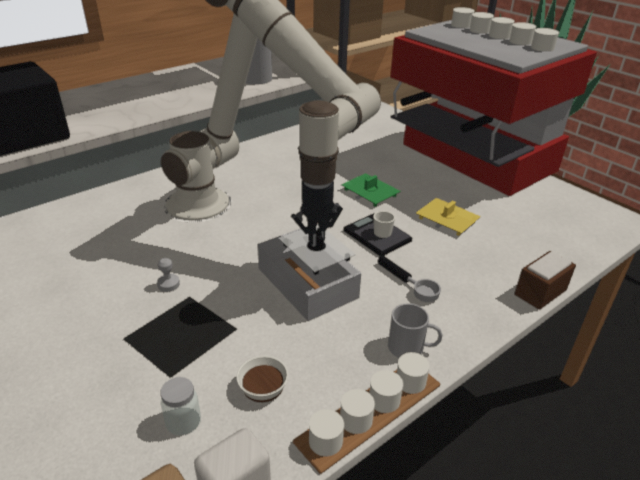

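The lid is off and held level; the load reads about 2.4 N, close to its weight. The paddle handle shows inside the bin at about (303,272) in the scene view. Next I'll carry the lid to the mat at (500,-322), yaw +0.19.

Emit:
play_rows:
  targets:
    - {"tx":0,"ty":0.03,"spin":0,"tz":-0.05,"gripper":1}
    - {"tx":0,"ty":0.1,"spin":0,"tz":-0.1,"gripper":1}
    - {"tx":0,"ty":0.2,"spin":0,"tz":-0.12,"gripper":1}
    - {"tx":0,"ty":0.32,"spin":0,"tz":-0.12,"gripper":1}
    - {"tx":0,"ty":0.44,"spin":0,"tz":-0.12,"gripper":1}
    - {"tx":0,"ty":0.56,"spin":0,"tz":-0.12,"gripper":1}
    - {"tx":0,"ty":0.68,"spin":0,"tz":-0.12,"gripper":1}
    - {"tx":0,"ty":0.78,"spin":0,"tz":-0.12,"gripper":1}
    - {"tx":0,"ty":0.84,"spin":0,"tz":-0.12,"gripper":1}

```text
clock: 8.6
position: [529.4, -176.0, 164.0]
ee_rot: [0.994, -0.109, 0.0, 0.0]
contact_force: [0.2, -0.4, -3.3]
gripper_width: 13.2
```

```bash
python3 st.py; python3 -c "
from h import *
for n in ('wrist','side'): snap(n,n[:2]+'6')"
```

```text
[ 529.4 -176.   164. ] tooly deg -102.52 z [ 0.001 -0.    -1.   ] x [ 0.976 -0.217  0.001] F [ 0.21 -0.4  -3.25] T [ 0.049 -0.02  -0.032] w 13.2 8.6 [-0.03   0.308 -0.226  0.    -1.036  1.382]
```

View pics/wr6.png

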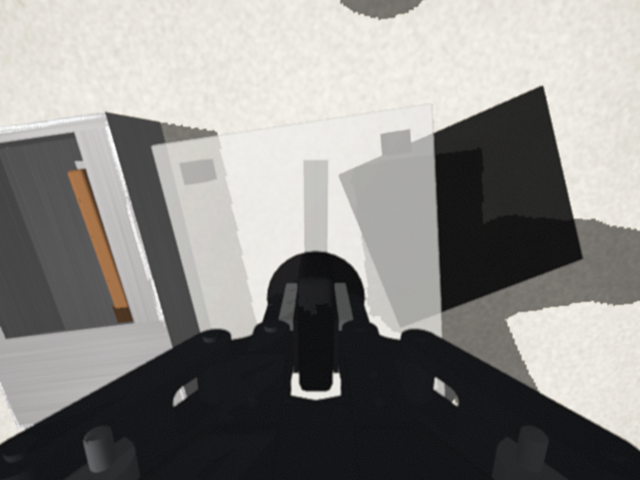

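View pics/si6.png

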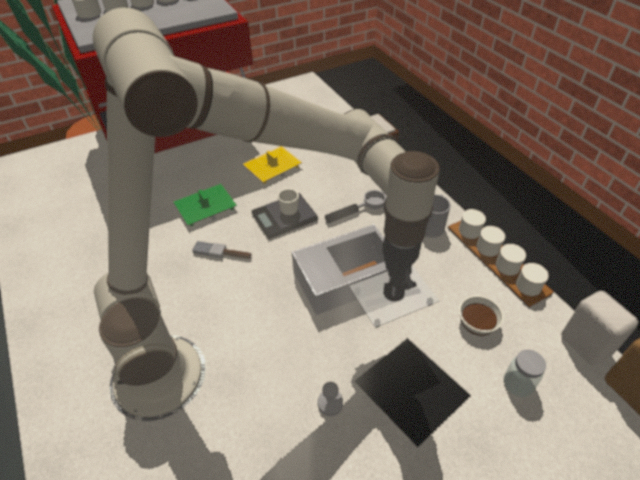

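Run:
```python
from h import *
d=dict(np.load('/tmp/wr6.npz'))
C=np.array([world(d,*p,z=4) for p in [(543,87),(582,258),(400,330),(340,175)]]);print(C.round(0),C.mean(0))
for a,b in [((158,145),(428,105))]:
    p=world(d,*a,z=177);q=world(d,*b,z=177);print(p,q,np.degrees(np.arctan2(*(p-q)[:2][::-1]))-90, np.linalg.norm(p-q))
```

```text
[[ 605. -402.    4.]
 [ 433. -435.    4.]
 [ 391. -240.    4.]
 [ 569. -209.    4.]] [ 499.44509319 -321.61255167    4.        ]
[ 613.64653243 -123.97534322  177.        ] [ 604.33929374 -241.7879464   177.        ] -4.517006135345412 118.17966897724838
```

The wrist view agrees: mat centre (499.5,-321.6), lid yaw about -5°.

Emit:
play_rows:
  targets:
    - {"tx":0,"ty":0.06,"spin":-0.05,"tz":0,"gripper":1}
    - {"tx":0,"ty":0.16,"spin":-0.12,"tz":0,"gripper":1}
    - {"tx":0,"ty":0.28,"spin":-0.2,"tz":0,"gripper":1}
    - {"tx":0.01,"ty":0.4,"spin":-0.28,"tz":0,"gripper":1}
    - {"tx":0.01,"ty":0.5,"spin":-0.34,"tz":0.1,"gripper":1}
    - {"tx":0.01,"ty":0.57,"spin":-0.35,"tz":0.2,"gripper":1}
    - {"tx":0.01,"ty":0.602,"spin":-0.35,"tz":0.32,"gripper":1}
    - {"tx":0.01,"ty":0.602,"spin":-0.35,"tz":0.42,"gripper":1}
    - {"tx":0.01,"ty":0.602,"spin":-0.35,"tz":0.5,"gripper":1}
    - {"tx":0.01,"ty":0.602,"spin":-0.35,"tz":0.54,"gripper":1}
    - {"tx":0.01,"ty":0.602,"spin":-0.35,"tz":0.54,"gripper":1}

```text
clock: 10.07
position: [500.2, -321.3, 27.8]
ee_rot: [1.0, 0.029, -0.0, -0.0]
contact_force: [-0.2, -0.3, -2.1]
gripper_width: 12.9
```

```bash
python3 st.py; python3 -c "
from h import *
for n in ('wrist','side'): snap(n,n[:2]+'7')"
```

```text
[ 500.2 -321.3   27.8] tooly deg -86.64 z [-0.001  0.    -1.   ] x [ 0.998  0.059 -0.001] F [-0.24 -0.32 -2.11] T [-0.025 -0.027 -0.001] w 12.9 10.075 [-0.299  0.518 -0.284  0.    -0.77   1.928]
```

View pics/wr7.png

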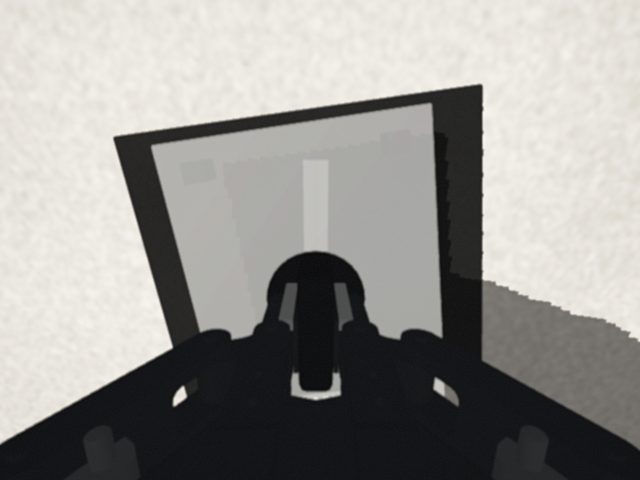

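View pics/si7.png

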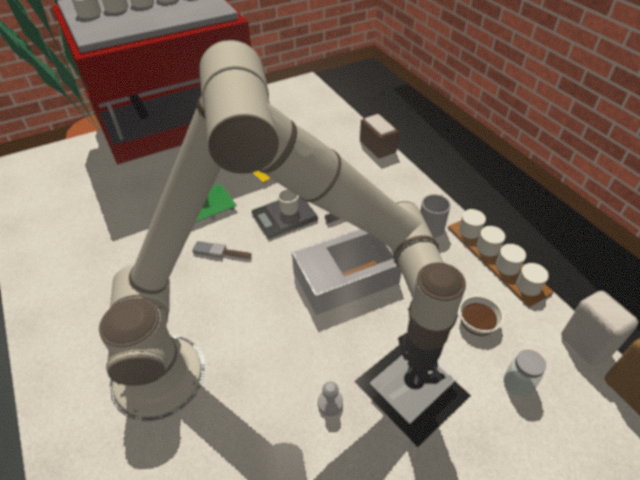

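The lid is aligned and centred over the mat, about 17 mm up. I'll lower it slowly until it touches.

Emit:
play_rows:
  targets:
    - {"tx":0,"ty":0,"spin":0,"tz":0.02,"gripper":1}
    - {"tx":0,"ty":0,"spin":0,"tz":0.04,"gripper":1}
    - {"tx":0,"ty":0,"spin":0,"tz":0.052,"gripper":1}
    - {"tx":0,"ty":0,"spin":0,"tz":0.06,"gripper":1}
    - {"tx":0,"ty":0,"spin":0,"tz":0.06,"gripper":1}

```text
clock: 10.8
position: [500.0, -321.6, 12.9]
ee_rot: [1.0, 0.029, -0.0, -0.0]
contact_force: [0.5, 0.4, -1.7]
gripper_width: 13.4
```

Emit:
play_rows:
  targets:
    - {"tx":0,"ty":0,"spin":0,"tz":0.004,"gripper":1}
    - {"tx":0,"ty":0,"spin":0,"tz":0.004,"gripper":1}

```text
clock: 11.05
position: [500.1, -321.6, 12.2]
ee_rot: [1.0, 0.029, 0.0, 0.0]
contact_force: [-0.1, 0.6, -2.9]
gripper_width: 13.2
```

Emit:
play_rows:
  targets:
    - {"tx":0,"ty":0,"spin":0,"tz":0.004,"gripper":1}
    - {"tx":0,"ty":0,"spin":0,"tz":0.004,"gripper":1}

```text
clock: 11.3
position: [500.1, -321.6, 11.1]
ee_rot: [1.0, 0.029, -0.0, -0.0]
contact_force: [0.0, 0.2, -2.0]
gripper_width: 13.2
```

Emit:
play_rows:
  targets:
    - {"tx":0,"ty":0,"spin":0,"tz":0.003,"gripper":1}
    - {"tx":0,"ty":0,"spin":0,"tz":0.003,"gripper":1}

```text
clock: 11.55
position: [500.2, -321.6, 10.7]
ee_rot: [1.0, 0.029, 0.0, 0.0]
contact_force: [-0.4, 0.6, -0.6]
gripper_width: 13.5
```

Emit:
play_rows:
  targets:
    - {"tx":0,"ty":0,"spin":0,"tz":0.003,"gripper":1}
    - {"tx":0,"ty":0,"spin":0,"tz":0.003,"gripper":1}

```text
clock: 11.8
position: [500.3, -321.7, 10.6]
ee_rot: [1.0, 0.029, 0.0, 0.0]
contact_force: [-1.7, 1.3, 6.5]
gripper_width: 12.8
```

Emit:
play_rows:
  targets:
    - {"tx":0,"ty":0,"spin":0,"tz":0.003,"gripper":1}
    - {"tx":0,"ty":0,"spin":0,"tz":0.003,"gripper":1}

```text
clock: 12.05
position: [500.3, -321.7, 10.6]
ee_rot: [1.0, 0.029, 0.0, 0.0]
contact_force: [-2.8, 1.7, 8.5]
gripper_width: 13.3
```

The lid has touched down at 8.5 N, with the TCP at the predicted z of 10.6. I'll release and rise.

Emit:
play_rows:
  targets:
    - {"tx":0,"ty":0,"spin":0,"tz":-0.004,"gripper":0.5}
    - {"tx":0,"ty":0,"spin":0,"tz":-0.004,"gripper":0}
    - {"tx":0,"ty":0,"spin":0,"tz":-0.004,"gripper":-1}
    - {"tx":0,"ty":0,"spin":0,"tz":-0.004,"gripper":-1}
    - {"tx":0,"ty":0,"spin":0,"tz":-0.004,"gripper":-1}
    - {"tx":0,"ty":0,"spin":0,"tz":-0.1,"gripper":-1}
    - {"tx":0,"ty":0,"spin":0,"tz":-0.25,"gripper":-1}
    - {"tx":0,"ty":0,"spin":0,"tz":-0.45,"gripper":-1}
    - {"tx":0,"ty":0,"spin":0,"tz":-0.65,"gripper":-1}
    - {"tx":0,"ty":0,"spin":0,"tz":-0.75,"gripper":-1}
    - {"tx":0,"ty":0,"spin":0,"tz":-0.75,"gripper":-1}

```text
clock: 13.42
position: [501.3, -322.0, 199.0]
ee_rot: [1.0, 0.029, 0.003, 0.001]
contact_force: [-0.0, -0.9, -0.9]
gripper_width: 85.4
```

```bash
python3 st.py
python3 - <<'E'
from h import *
for n in ('wrist','side','scene'): snap(n,n[:2]+'8')
d=dict(np.load('/tmp/wr8.npz'))
P=np.array([world(d,u,v,depth=d['depth'][v,u]) for v in range(0,480,2) for u in range(0,640,2) if d['depth'][v,u]>0])
k=(abs(P[:,2]-26)<5)&(abs(P[:,0]-500)<120)&(abs(P[:,1]+321)<120)
r=cv2.minAreaRect(P[k][:,:2].astype(np.float32));print(r)
A=np.c_[P[k][:,:2],np.ones(k.sum())];print(np.linalg.lstsq(A,P[k][:,2],rcond=None)[0],P[k][:,2].mean())
E
```

```text
[ 501.3 -322.   199. ] tooly deg -86.66 z [ 0.005 -0.002 -1.   ] x [0.998 0.058 0.005] F [-0.01 -0.87 -0.94] T [ 0.001  0.066 -0.01 ] w 85.4 13.425 [-0.299  0.339 -0.086  0.    -1.14   1.928]
((499.9405212402344, -321.91473388671875), (162.21141052246094, 122.14268493652344), 11.411469459533691)
[3.36590802e-04 5.41506356e-04 2.59872666e+01] 25.983513984439742
```

View pics/wr8.png

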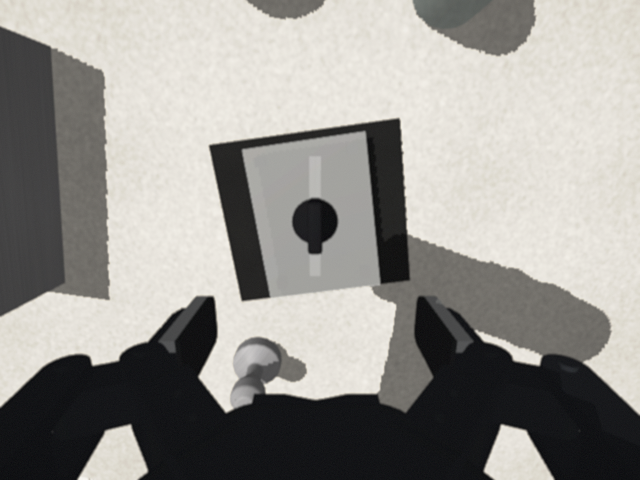

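View pics/sc8.png

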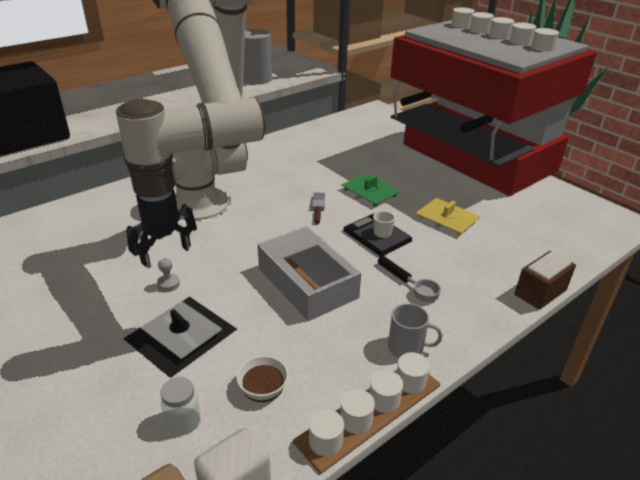

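The lid lies flat on the mat: centre (499.9,-321.9), 0.3 mm off the mat's centre, plate top 26.0 mm all over, yaw within 1°. Now back to the bin for the paddle.

Emit:
play_rows:
  targets:
    - {"tx":0.05,"ty":-0.15,"spin":0,"tz":0,"gripper":-1}
    - {"tx":0.12,"ty":-0.35,"spin":0.05,"tz":0,"gripper":-1}
    - {"tx":0.2,"ty":-0.55,"spin":0.1,"tz":0,"gripper":-1}
    - {"tx":0.25,"ty":-0.75,"spin":0.15,"tz":0,"gripper":-1}
    - {"tx":0.3,"ty":-0.95,"spin":0.18,"tz":0,"gripper":-1}
    - {"tx":0.4,"ty":-1,"spin":0.18,"tz":0,"gripper":0}
    - {"tx":0.4,"ty":-1,"spin":0.18,"tz":0,"gripper":0}

```text
clock: 14.45
position: [585.8, -64.8, 194.2]
ee_rot: [0.999, -0.04, -0.002, 0.0]
contact_force: [-0.6, -0.4, -0.1]
gripper_width: 51.5
```

```bash
python3 st.py
```

```text
[585.8 -64.8 194.2] tooly deg -94.64 z [-0.003 -0.    -1.   ] x [ 0.997 -0.081 -0.003] F [-0.61 -0.44 -0.09] T [0.019 0.03  0.015] w 51.5 14.45 [ 0.164  0.337 -0.102 -0.    -1.135  1.326]
```

Emit:
play_rows:
  targets:
    - {"tx":-0.03,"ty":-0.15,"spin":0,"tz":0,"gripper":0}
    - {"tx":-0.07,"ty":-0.315,"spin":0,"tz":0,"gripper":0}
    - {"tx":-0.07,"ty":-0.315,"spin":0,"tz":0,"gripper":0}
    - {"tx":-0.07,"ty":-0.315,"spin":0,"tz":0,"gripper":0}

```text
clock: 14.95
position: [573.9, 13.0, 195.6]
ee_rot: [0.999, -0.042, -0.001, 0.0]
contact_force: [-0.0, 0.1, 0.5]
gripper_width: 42.7
```

```bash
python3 st.py
python3 - <<'E'
from h import *
for n in ('wrist','side','scene'): snap(n,n[:2]+'9')
d=dict(np.load('/tmp/wr9.npz'))
hsv=cv2.cvtColor(d['frame'],cv2.COLOR_RGB2HSV)
m=((hsv[:,:,0]<22)&(hsv[:,:,1]>90)&(hsv[:,:,2]>40)).astype(np.uint8);m[:,:150]=0
n,l,s,c=cv2.connectedComponentsWithStats(m)
for i in range(1,n):
    if s[i,4]>150: print(s[i],c[i])
E
```

```text
[573.9  13.  195.6] tooly deg -94.79 z [-0.002 -0.001 -1.   ] x [ 0.997 -0.084 -0.002] F [-0.05  0.13  0.46] T [-0.041 -0.001 -0.007] w 42.7 14.95 [ 0.305  0.309 -0.139  0.    -1.125  1.182]
[546   0  11  40 163] [549.43558282  18.6809816 ]
[ 565    0   75   46 2728] [603.56634897  18.89956012]
[ 289  167   30  144 2400] [301.3525     245.83291667]
```

View pics/wr9.png

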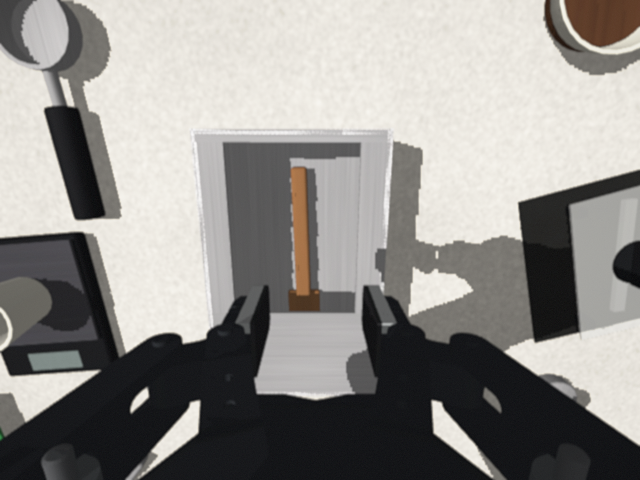

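The handle runs in the picture from its end at (299,167) to the blade shoulder at about (303,292), clear of both side walls.

Run:
```python
from h import *
d=dict(np.load('/tmp/wr9.npz'))
hsv=cv2.cvtColor(d['frame'],cv2.COLOR_RGB2HSV)
m=((hsv[:,:,0]<22)&(hsv[:,:,1]>90)&(hsv[:,:,2]>40)); 
vv,uu=np.nonzero(m); k=(uu>280)&(uu<325)&(vv>160)&(vv<315);vv,uu=vv[k],uu[k]
P=np.array([world(d,u,v,depth=d['depth'][v,u]) for u,v in zip(uu,vv)])
top=P[(abs(P[:,2]-23)<4)];print(len(top),np.median(P[:,2]),np.percentile(P[:,2],[5,25,75,95]))
r=cv2.minAreaRect(top[:,:2].astype(np.float32));print(r,cv2.boxPoints(r).round(1).tolist())
c=np.array([534.2,35.2]);yaw=np.radians(85.24-90);R=np.array([[np.cos(yaw),np.sin(yaw)],[-np.sin(yaw),np.cos(yaw)]])
q=(top[:,:2]-c)@R.T
# centreline fit
xs=[];ys=[]
for a in np.arange(-20,100,10):
    s=q[(q[:,0]>a)&(q[:,0]<a+10)]
    if len(s)>20: print(a,s[:,1].min().round(1),s[:,1].max().round(1));xs.append(a+5);ys.append((s[:,1].min()+s[:,1].max())/2)
print(np.polyfit(xs,ys,1),'bin x range',q[:,0].min(),q[:,0].max())
bl=P[P[:,2]<18];qb=(bl[:,:2]-c)@R.T;print('blade',qb.min(0),qb.max(0),bl[:,2].mean())
# gripper knuckle geometry vs tips, closed on knob image w4 (tcp 73.7)
w=dict(np.load('/tmp/w4.npz'))
from scipy.spatial.transform import Rotation as Ro
for tag,tcp in (('wr9',np.array([573.9,13,195.6])),):
    w=dict(np.load(f'/tmp/{tag}.npz'))
    G=[]
    for v in range(200,480,4):
        for u in range(0,640,4):
            z=w['depth'][v,u]
            if 0<z<235: G.append(world(w,u,v,depth=z)-tcp)
    G=np.array(G); 
    yt=np.array([-.084,-.997]); 
    for h in range(20,110,8):
        s=G[(G[:,2]>h)&(G[:,2]<=h+8)]
        if len(s): y=s[:,:2]@yt; x=s[:,:2]@np.array([.997,-.084]);print(h,len(s),'y',y.min().round(),y.max().round(),'x',x.min().round(),x.max().round())
```

```text
1843 22.385700281126134 [12.21303901 20.85907912 23.05922152 23.82794788]
((558.1401977539062, 29.529733657836914), (15.657169342041016, 137.9505157470703), 86.7325668334961) [[488.79998779296875, 25.600000381469727], [626.5999755859375, 17.799999237060547], [627.4000244140625, 33.400001525878906], [489.70001220703125, 41.29999923706055]]
-20 -12.2 2.0
-10 -12.2 2.8
0 -11.2 2.8
10 -11.3 2.5
20 -11.3 3.5
30 -10.4 4.4
40 -10.4 4.1
50 -10.5 5.0
60 -9.6 4.9
70 -9.6 4.6
80 -9.7 5.4
90 -8.7 5.3
[ 0.0300535  -4.52204631] bin x range -44.710871757008306 93.20397205770674
blade [-68.68109116 -22.12602378] [-43.6984219   11.18128852] 12.754740820831957
20 3 y -21.0 -21.0 x 6.0 9.0
28 39 y -34.0 34.0 x -11.0 12.0
36 52 y -34.0 35.0 x -10.0 12.0
44 54 y -34.0 35.0 x -11.0 12.0
52 58 y -34.0 35.0 x -10.0 12.0
60 85 y -39.0 39.0 x -10.0 14.0
68 155 y -53.0 52.0 x -10.0 15.0
76 522 y -55.0 57.0 x -12.0 15.0
84 307 y -57.0 58.0 x -12.0 19.0
92 578 y -60.0 61.0 x -12.0 19.0
100 832 y -63.0 63.0 x -9.0 19.0
108 929 y -64.0 65.0 x 4.0 21.0
```

Run:
```python
from h import *
for tag,tcp,a in (('w4',np.array([575.3,31,73.7]),-169.),('w2',np.array([575.2,31,110.1]),-169.),('w1',np.array([576,31,161.8]),-169.),('wr9',np.array([573.9,13,195.6]),-94.79)):
    w=dict(np.load(f'/tmp/{tag}.npz'))
    G=[]
    for v in range(200,480,3):
        for u in range(0,640,3):
            z=w['depth'][v,u]
            if 0<z<250: G.append(world(w,u,v,depth=z)-tcp)
    G=np.array(G); a=np.radians(a)
    yt=np.array([np.cos(a),np.sin(a)]);xt=np.array([-yt[1],yt[0]]) 
    print(tag)
    for h in range(20,120,8):
        s=G[(G[:,2]>h)&(G[:,2]<=h+8)]
        s=s[np.abs(s[:,:2]@yt)<75]
        if len(s): y=s[:,:2]@yt; x=s[:,:2]@xt;print(h,len(s),'y',y.min().round(),y.max().round(),'x',x.min().round(),x.max().round())
```

```text
w4
20 21 y -13.0 11.0 x 11.0 25.0
28 55 y -20.0 19.0 x 7.0 25.0
36 81 y -20.0 19.0 x 7.0 25.0
44 138 y -20.0 20.0 x -23.0 25.0
52 487 y -20.0 20.0 x -24.0 24.0
60 140 y -35.0 34.0 x -10.0 14.0
68 342 y -41.0 40.0 x -11.0 15.0
76 782 y -46.0 45.0 x -11.0 14.0
84 582 y -53.0 51.0 x -10.0 18.0
92 1146 y -56.0 57.0 x -9.0 19.0
100 1336 y -61.0 61.0 x -9.0 19.0
108 2060 y -64.0 63.0 x -1.0 20.0
116 1157 y -59.0 60.0 x 9.0 21.0
w2
20 4 y -3.0 2.0 x 11.0 11.0
28 40 y -13.0 12.0 x 7.0 12.0
36 62 y -14.0 13.0 x 7.0 12.0
44 69 y -14.0 13.0 x 7.0 12.0
52 64 y -13.0 12.0 x -10.0 12.0
60 126 y -29.0 27.0 x -8.0 14.0
68 369 y -35.0 35.0 x -12.0 15.0
76 696 y -43.0 41.0 x -8.0 14.0
84 539 y -47.0 47.0 x -8.0 18.0
92 1169 y -55.0 55.0 x -7.0 19.0
100 1269 y -61.0 61.0 x -6.0 19.0
108 2187 y -62.0 61.0 x 1.0 21.0
116 1088 y -59.0 58.0 x 8.0 21.0
w1
36 92 y -55.0 54.0 x -11.0 12.0
44 134 y -57.0 56.0 x -11.0 12.0
52 165 y -56.0 56.0 x -11.0 12.0
60 174 y -56.0 56.0 x -10.0 12.0
68 152 y -52.0 51.0 x -0.0 13.0
76 237 y -71.0 73.0 x 6.0 15.0
84 1232 y -74.0 75.0 x -12.0 15.0
92 1048 y -74.0 73.0 x -12.0 18.0
100 1607 y -72.0 72.0 x -11.0 19.0
108 1497 y -66.0 68.0 x -1.0 21.0
116 1077 y -60.0 60.0 x 8.0 22.0
wr9
20 6 y 21.0 22.0 x 1.0 10.0
28 62 y -33.0 34.0 x -9.0 12.0
36 91 y -35.0 35.0 x -11.0 12.0
44 103 y -35.0 35.0 x -10.0 12.0
52 102 y -34.0 35.0 x -10.0 12.0
60 151 y -42.0 41.0 x -9.0 13.0
68 270 y -53.0 54.0 x -10.0 15.0
76 936 y -55.0 56.0 x -12.0 15.0
84 528 y -58.0 59.0 x -12.0 19.0
92 1043 y -61.0 61.0 x -12.0 19.0
100 1496 y -63.0 64.0 x -11.0 19.0
108 1676 y -64.0 65.0 x 2.0 21.0
116 1159 y -59.0 61.0 x 9.0 22.0
```

Run:
```python
from h import *
for tag,tcp,a in (('w4',np.array([575.3,31,73.7]),-169.),('wr9',np.array([573.9,13,195.6]),-94.79)):
    w=dict(np.load(f'/tmp/{tag}.npz'))
    v,u=np.mgrid[180:480,0:640];v=v.ravel();u=u.ravel();z=w['depth'][v,u];k=(z>0)&(z<250);u,v,z=u[k],v[k],z[k]
    K=w['mtx'];T=np.linalg.inv(w['world_to_cam'])
    r=np.stack([(u-K[0,2])/K[0,0],-(v-K[1,2])/K[1,1],-np.ones(len(u))],1)*z[:,None]
    G=r@T[:3,:3].T+T[:3,3]-tcp;a=np.radians(a)
    yt=np.array([np.cos(a),np.sin(a)]);y=G[:,:2]@yt
    print(tag)
    for h in range(20,112,3):
        s=(G[:,2]>h)&(G[:,2]<=h+3)&(abs(y)<75)
        if s.sum()>5: print(h,np.percentile(y[s],[0.5,99.5]).round(1),end=' ')
    print()
d=dict(np.load('/tmp/wr9.npz'))
# lip edges: across rows, bin frame
c=np.array([534.2,35.2]);yaw=np.radians(-4.76);R=np.array([[np.cos(yaw),np.sin(yaw)],[-np.sin(yaw),np.cos(yaw)]])
for v in (180,210,240,270):
    P=np.array([world(d,u,v,depth=d['depth'][v,u]) for u in range(180,420)]);q=(P[:,:2]-c)@R.T
    t=(abs(P[:,2]-85)<6);yy=q[t,1];print(v,q[t,0].mean().round(),'outer',yy.min().round(1),yy.max().round(1),'inner',yy[yy<0].max().round(1),yy[yy>0].min().round(1))
print(np.degrees(0.03))
```

```text
w4
20 [-7.   6.5] 23 [-6.8  8.2] 26 [-13.3  15.6] 29 [-19.4  18.3] 32 [-20.3  19.2] 35 [-20.3  19.5] 38 [-20.   19.5] 41 [-20.5  19.6] 44 [-20.3  19.7] 47 [-20.2  19.5] 50 [-19.5  18.5] 53 [-12.7  12.1] 56 [-13.3  12.7] 59 [-16.4  15.6] 62 [-25.8  26.8] 65 [-34.2  33.5] 68 [-37.9  37. ] 71 [-39.8  39.2] 74 [-41.5  40.9] 77 [-42.8  42.3] 80 [-44.7  44.1] 83 [-46.7  46.4] 86 [-48.9  48.5] 89 [-50.6  49.7] 92 [-52.1  51.8] 95 [-53.9  53.2] 98 [-56.1  55.4] 101 [-57.9  57.4] 104 [-59.7  59.3] 107 [-61.7  60.9] 110 [-62.4  62.3] 
wr9
23 [-21.3  21.7] 26 [-27.   26.9] 29 [-32.9  32.8] 32 [-33.9  34. ] 35 [-34.3  34.8] 38 [-34.6  34.9] 41 [-34.7  34.7] 44 [-34.6  35. ] 47 [-34.4  34.8] 50 [-34.5  35.1] 53 [-34.4  35.1] 56 [-27.4  27.9] 59 [-27.4  27.9] 62 [-32.2  31.9] 65 [-43.   43.4] 68 [-49.2  49.7] 71 [-52.2  52.3] 74 [-53.1  53.4] 77 [-53.9  54.3] 80 [-54.6  55. ] 83 [-55.6  56.2] 86 [-56.7  57.5] 89 [-57.4  58. ] 92 [-58.4  58.8] 95 [-59.   59.4] 98 [-60.   60.4] 101 [-61.1  61.5] 104 [-61.9  62.3] 107 [-62.9  63.4] 110 [-63.   63.9] 
180 86.0 outer -80.1 79.5 inner -55.0 54.8
210 61.0 outer -79.7 79.6 inner -55.1 54.8
240 35.0 outer -79.6 79.5 inner -55.1 54.8
270 8.0 outer -79.7 79.2 inner -55.1 55.1
1.7188733853924696
```

The depth profile shows the gripper's knuckles are wider than the mouth's 110 mm a little way up. A deep grasp won't fit, so I'll take a shallow one with the jaws nearly shut: first above the mouth, then down in small steps watching the force.

Emit:
play_rows:
  targets:
    - {"tx":0.026,"ty":-0.069,"spin":0,"tz":0.05,"gripper":0.46}
    - {"tx":0.026,"ty":-0.069,"spin":0,"tz":0.2,"gripper":0.46}
    - {"tx":0.026,"ty":-0.069,"spin":0,"tz":0.36,"gripper":0.46}
    - {"tx":0.026,"ty":-0.069,"spin":0,"tz":0.46,"gripper":0.46}
    - {"tx":0.026,"ty":-0.069,"spin":0,"tz":0.46,"gripper":0.46}
    - {"tx":0.026,"ty":-0.069,"spin":0,"tz":0.46,"gripper":0.46}

```text
clock: 15.85
position: [583.5, 30.6, 82.0]
ee_rot: [0.999, -0.041, 0.001, -0.0]
contact_force: [0.4, -0.7, 0.2]
gripper_width: 22.9
```

```bash
python3 st.py
python3 - <<'E'
from h import *
snap('wrist','wr10')
E
```

```text
[583.5  30.6  82. ] tooly deg -94.75 z [ 0.002  0.    -1.   ] x [ 0.997 -0.083  0.001] F [ 0.39 -0.67  0.15] T [ 0.006 -0.02  -0.038] w 22.9 15.85 [ 3.300e-01  4.350e-01 -2.620e-01  1.000e-03 -8.730e-01  1.158e+00]
```

View pics/wr10.png

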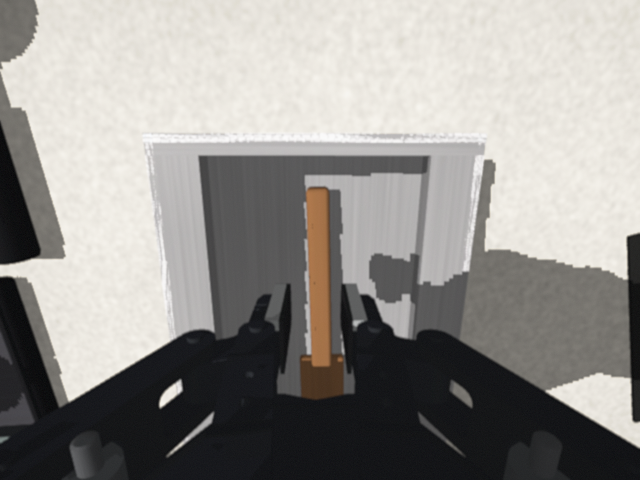

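The handle shows at (319,190–360), between the jaws at columns 290 and 343. I'll descend.

Emit:
play_rows:
  targets:
    - {"tx":-0.005,"ty":0.004,"spin":0,"tz":0.1,"gripper":0.46}
    - {"tx":-0.005,"ty":0.004,"spin":0,"tz":0.2,"gripper":0.46}
    - {"tx":-0.005,"ty":0.004,"spin":0,"tz":0.27,"gripper":0.46}
    - {"tx":-0.005,"ty":0.004,"spin":0,"tz":0.3,"gripper":0.46}
    - {"tx":-0.005,"ty":0.004,"spin":0,"tz":0.32,"gripper":0.46}
    - {"tx":-0.005,"ty":0.004,"spin":0,"tz":0.32,"gripper":0.46}

```text
clock: 16.65
position: [581.6, 29.6, 1.9]
ee_rot: [0.999, -0.042, 0.001, -0.0]
contact_force: [0.6, 0.1, 0.3]
gripper_width: 23.5
```

```bash
python3 st.py
python3 - <<'E'
from h import *
d=snap('wrist','wr11')
snap('scene','sc11')
E
```

```text
[581.6  29.6   1.9] tooly deg -94.77 z [ 0.001  0.    -1.   ] x [ 0.997 -0.083  0.001] F [0.56 0.14 0.26] T [-0.005  0.001 -0.014] w 23.5 16.65 [ 0.329  0.537 -0.337  0.    -0.695  1.159]
```

View pics/wr11.png

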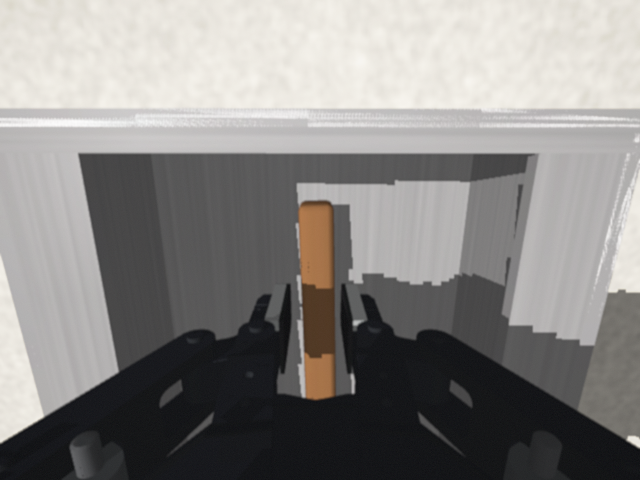

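Emit:
play_rows:
  targets:
    - {"tx":0,"ty":0,"spin":0,"tz":0.012,"gripper":0.46}
    - {"tx":0,"ty":0,"spin":0,"tz":0.024,"gripper":0.46}
    - {"tx":0,"ty":0,"spin":0,"tz":0.024,"gripper":0.46}

```text
clock: 17.12
position: [580.9, 29.4, -5.0]
ee_rot: [0.999, -0.042, -0.0, 0.0]
contact_force: [-0.3, -0.1, 0.3]
gripper_width: 22.9
```

Emit:
play_rows:
  targets:
    - {"tx":0,"ty":0,"spin":0,"tz":0.008,"gripper":0.46}
    - {"tx":0,"ty":0,"spin":0,"tz":0.008,"gripper":0.46}

```text
clock: 17.38
position: [581.6, 29.9, -6.6]
ee_rot: [0.999, -0.041, 0.0, -0.0]
contact_force: [-0.9, 1.6, 0.3]
gripper_width: 23.0
```

Emit:
play_rows:
  targets:
    - {"tx":0,"ty":0,"spin":0,"tz":0.006,"gripper":0.46}
    - {"tx":0,"ty":0,"spin":0,"tz":0.006,"gripper":0.46}

```text
clock: 17.62
position: [582.1, 30.2, -7.6]
ee_rot: [0.999, -0.041, 0.001, -0.0]
contact_force: [-0.2, 5.0, 2.6]
gripper_width: 23.0
```

A light touch on the -y lip (5 N), as predicted. I'll centre on the mouth and close.

Emit:
play_rows:
  targets:
    - {"tx":0,"ty":-0.007,"spin":0,"tz":0,"gripper":0.62}
    - {"tx":0,"ty":-0.007,"spin":0,"tz":0,"gripper":0.62}
    - {"tx":0,"ty":-0.007,"spin":0,"tz":0,"gripper":0.6}
    - {"tx":0,"ty":-0.007,"spin":0,"tz":0,"gripper":0.59}

```text
clock: 18.12
position: [580.7, 31.0, -8.6]
ee_rot: [0.999, -0.042, -0.001, 0.0]
contact_force: [0.4, -0.3, -0.2]
gripper_width: 17.2
```

Emit:
play_rows:
  targets:
    - {"tx":0,"ty":0,"spin":0,"tz":0.008,"gripper":0.59}
    - {"tx":0,"ty":0,"spin":0,"tz":0.008,"gripper":0.59}

```text
clock: 18.38
position: [581.0, 31.2, -10.5]
ee_rot: [0.999, -0.042, -0.0, 0.0]
contact_force: [0.3, -0.0, -0.4]
gripper_width: 17.8
```

```bash
python3 st.py
```

```text
[581.   31.2 -10.5] tooly deg -94.78 z [-0.001 -0.    -1.   ] x [ 0.997 -0.083 -0.001] F [ 0.29 -0.04 -0.42] T [-0.111  0.017  0.003] w 17.8 18.375 [ 0.332  0.555 -0.346 -0.    -0.671  1.156]
```

Emit:
play_rows:
  targets:
    - {"tx":0,"ty":0,"spin":0,"tz":0.006,"gripper":0.59}
    - {"tx":0,"ty":0,"spin":0,"tz":0.006,"gripper":0.59}

```text
clock: 18.62
position: [581.4, 31.4, -11.6]
ee_rot: [0.999, -0.042, 0.0, -0.0]
contact_force: [0.4, 0.4, 0.3]
gripper_width: 17.2
```

Emit:
play_rows:
  targets:
    - {"tx":0,"ty":0,"spin":0,"tz":0.006,"gripper":0.59}
    - {"tx":0,"ty":0,"spin":0,"tz":0.006,"gripper":0.59}

```text
clock: 18.88
position: [581.8, 31.4, -12.2]
ee_rot: [0.999, -0.041, 0.001, -0.0]
contact_force: [-1.0, 1.1, 5.2]
gripper_width: 17.5
```

The tips should be at about z 12, overlapping the handle by roughly 11 mm, and the knuckles just touch the lips. I'll close here.

Emit:
play_rows:
  targets:
    - {"tx":0,"ty":0,"spin":0,"tz":-0.004,"gripper":1}
    - {"tx":0,"ty":0,"spin":0,"tz":-0.004,"gripper":1}
    - {"tx":0,"ty":0,"spin":0,"tz":-0.004,"gripper":1}
    - {"tx":0,"ty":0,"spin":0,"tz":-0.004,"gripper":1}
    - {"tx":0,"ty":0,"spin":0,"tz":-0.004,"gripper":1}

```text
clock: 19.5
position: [581.3, 31.3, -12.0]
ee_rot: [0.999, -0.042, 0.0, -0.0]
contact_force: [-0.6, 0.4, 3.9]
gripper_width: 14.0
```

Emit:
play_rows:
  targets:
    - {"tx":0,"ty":0,"spin":0,"tz":-0.02,"gripper":1}
    - {"tx":0,"ty":0,"spin":0,"tz":-0.05,"gripper":1}
    - {"tx":0,"ty":0,"spin":0,"tz":-0.08,"gripper":1}
    - {"tx":0,"ty":0,"spin":0,"tz":-0.08,"gripper":1}

```text
clock: 20.0
position: [581.9, 31.4, 8.8]
ee_rot: [0.999, -0.042, 0.001, -0.0]
contact_force: [-0.8, -0.2, -0.6]
gripper_width: 14.3
```

```bash
python3 st.py
python3 - <<'E'
from h import *
d=snap('wrist','wr12')
s=snap('scene','sc12')
cv2.imwrite('pics/sc12c.png',cv2.resize(s['frame'][200:330,240:400,::-1],None,fx=4,fy=4,interpolation=cv2.INTER_CUBIC))
E
```

```text
[581.9  31.4   8.8] tooly deg -94.77 z [ 0.002  0.001 -1.   ] x [ 0.997 -0.083  0.002] F [-0.76 -0.18 -0.64] T [ 0.001 -0.073 -0.011] w 14.3 20.0 [ 0.332  0.528 -0.332  0.    -0.709  1.156]
```

View pics/wr12.png

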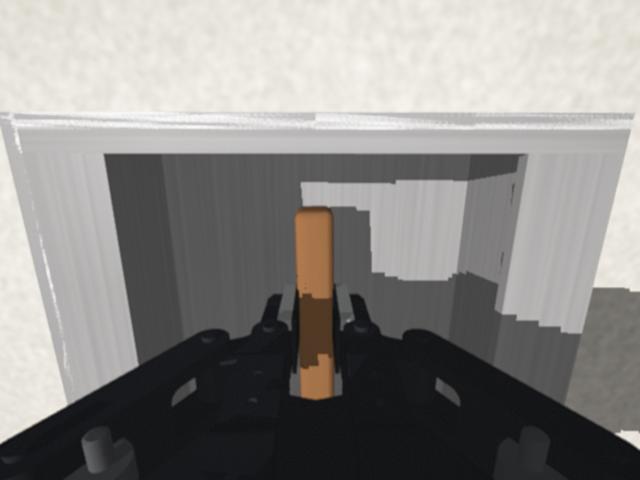

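View pics/sc12c.png

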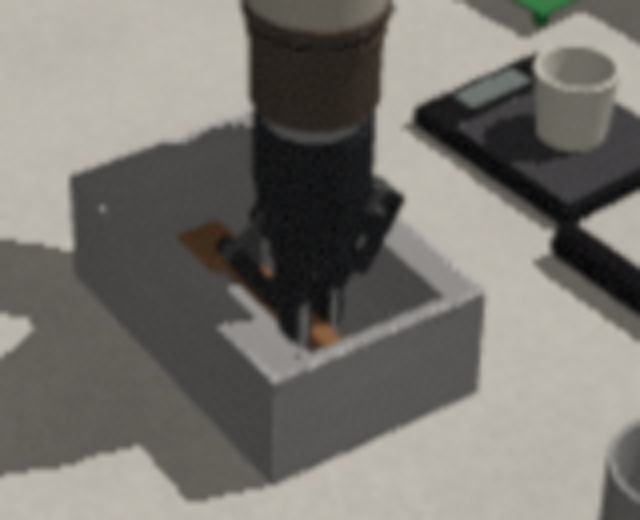

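The handle is held and has risen with the gripper. Next I'll check its pitch.

```bash
cat > pitch.py <<'E'
import sys
from h import *
d=dict(np.load(f'/tmp/{sys.argv[1]}.npz'))
hsv=cv2.cvtColor(d['frame'],cv2.COLOR_RGB2HSV)
m=((hsv[:,:,0]<22)&(hsv[:,:,1]>90)&(hsv[:,:,2]>25))
vv,uu=np.nonzero(m); k=(uu>270)&(uu<370)&(vv>100);vv,uu=vv[k],uu[k]
P=np.array([world(d,u,v,depth=d['depth'][v,u]) for u,v in zip(uu,vv)])
c=np.array([534.2,35.2]);yaw=np.radians(-4.76);R=np.array([[np.cos(yaw),np.sin(yaw)],[-np.sin(yaw),np.cos(yaw)]])
q=np.c_[(P[:,:2]-c)@R.T,P[:,2]]
for a in range(-130,200,10):
    s=q[(q[:,0]>=a)&(q[:,0]<a+10)]
    if len(s)>8: print(a+5,len(s),'z med',np.median(s[:,2]).round(1),'y',np.median(s[:,1]).round(1))
E
python3 pitch.py wr12
```

```text
5 298 z med 43.3 y -0.9
15 622 z med 43.3 y -0.4
25 650 z med 43.4 y -0.4
35 662 z med 43.5 y -0.4
45 709 z med 43.6 y -0.3
55 811 z med 43.5 y -0.0
65 812 z med 43.5 y 0.5
75 854 z med 43.6 y 0.5
85 903 z med 43.5 y 0.5
95 447 z med 42.5 y 0.6
115 32 z med 174.1 y -0.2
```

The paddle is held level: handle top at 43.5 along its whole length, end at bin x of about 97. I'll keep lifting so the hood's edge turns it in the pads.

Emit:
play_rows:
  targets:
    - {"tx":0,"ty":0,"spin":0,"tz":-0.06,"gripper":1}
    - {"tx":0,"ty":0,"spin":0,"tz":-0.12,"gripper":1}
    - {"tx":0,"ty":0,"spin":0,"tz":-0.16,"gripper":1}
    - {"tx":0,"ty":0,"spin":0,"tz":-0.19,"gripper":1}
    - {"tx":0,"ty":0,"spin":0,"tz":-0.19,"gripper":1}

```text
clock: 20.72
position: [581.1, 31.4, 55.4]
ee_rot: [0.999, -0.042, 0.0, -0.0]
contact_force: [1.0, 0.6, -4.6]
gripper_width: 14.1
```

```bash
python3 st.py; python3 -c "
from h import *
snap('wrist','wr13')"; python3 pitch.py wr13
```

```text
[581.1  31.4  55.4] tooly deg -94.8 z [ 0.     0.001 -1.   ] x [ 0.996 -0.084  0.   ] F [ 0.97  0.57 -4.58] T [ 0.144 -0.476 -0.016] w 14.1 20.725 [ 3.320e-01  4.650e-01 -2.930e-01 -1.000e-03 -8.130e-01  1.156e+00]
-5 26 z med 84.2 y -0.2
5 507 z med 85.1 y 0.0
15 539 z med 86.2 y 0.0
25 566 z med 87.3 y -0.4
35 624 z med 88.4 y 0.0
45 663 z med 89.6 y -0.4
55 783 z med 90.7 y 0.0
65 796 z med 91.6 y 0.0
75 854 z med 92.7 y 0.4
85 935 z med 93.8 y -0.0
95 623 z med 93.0 y 0.4
115 21 z med 220.7 y -0.3
```

It's tilting as planned: slope 0.11, with only about 4 N on the hood edge. I'll continue.

Emit:
play_rows:
  targets:
    - {"tx":0,"ty":0,"spin":0,"tz":-0.03,"gripper":1}
    - {"tx":0,"ty":0,"spin":0,"tz":-0.06,"gripper":1}
    - {"tx":0,"ty":0,"spin":0,"tz":-0.09,"gripper":1}
    - {"tx":0,"ty":0,"spin":0,"tz":-0.12,"gripper":1}
    - {"tx":0,"ty":0,"spin":0,"tz":-0.12,"gripper":1}

```text
clock: 21.4
position: [582.5, 31.4, 87.4]
ee_rot: [0.999, -0.041, 0.002, -0.0]
contact_force: [0.2, 0.8, -0.5]
gripper_width: 13.9
```

```bash
python3 st.py; python3 -c "
from h import *
snap('wrist','wr14')"; python3 pitch.py wr14
```

```text
[582.5  31.4  87.4] tooly deg -94.73 z [ 0.003  0.    -1.   ] x [ 0.997 -0.082  0.003] F [ 0.19  0.76 -0.48] T [-0.019  0.01  -0.033] w 13.9 21.4 [ 3.320e-01  4.260e-01 -2.600e-01  1.000e-03 -8.810e-01  1.156e+00]
-35 67 z med 75.2 y -8.8
-25 324 z med 75.0 y 0.4
-15 263 z med 92.9 y 0.1
-5 291 z med 97.0 y 0.1
5 320 z med 101.4 y 0.1
15 360 z med 105.4 y 0.1
25 400 z med 109.7 y 0.1
35 468 z med 114.1 y 0.1
45 533 z med 118.3 y 0.1
55 688 z med 122.8 y 0.1
65 698 z med 126.5 y 0.1
75 815 z med 130.7 y 0.1
85 959 z med 135.0 y 0.1
95 1299 z med 136.9 y 0.1
105 123 z med 127.2 y 0.5
115 27 z med 252.9 y -0.1
```

It's now tilted 23°, handle end clear above the rim and blade top about 8 mm below the hood's edge. I'll draw it out along its own axis.

Emit:
play_rows:
  targets:
    - {"tx":0.04,"ty":0,"spin":0,"tz":-0.017,"gripper":1}
    - {"tx":0.1,"ty":0,"spin":0,"tz":-0.043,"gripper":1}
    - {"tx":0.16,"ty":0,"spin":0,"tz":-0.069,"gripper":1}
    - {"tx":0.22,"ty":0,"spin":0,"tz":-0.095,"gripper":1}
    - {"tx":0.26,"ty":0,"spin":0,"tz":-0.112,"gripper":1}
    - {"tx":0.28,"ty":0,"spin":0,"tz":-0.12,"gripper":1}
    - {"tx":0.28,"ty":0,"spin":0,"tz":-0.12,"gripper":1}

```text
clock: 22.32
position: [651.0, 25.4, 115.2]
ee_rot: [0.999, -0.042, -0.0, 0.0]
contact_force: [0.1, 0.4, -0.5]
gripper_width: 14.2
```

```bash
python3 st.py; python3 -c "
from h import *
snap('wrist','wr15');snap('side','si15');snap('scene','sc15')"; python3 pitch.py wr15
```

```text
[651.   25.4 115.2] tooly deg -94.78 z [-0. -0. -1.] x [ 0.997 -0.083 -0.   ] F [ 0.12  0.38 -0.47] T [ 0.005 -0.012 -0.046] w 14.2 22.325 [ 0.287  0.502 -0.047 -0.    -1.022  1.201]
35 104 z med 103.5 y -9.0
45 322 z med 103.1 y -0.4
55 262 z med 121.4 y -0.1
65 290 z med 125.6 y -0.2
75 317 z med 129.7 y -0.2
85 363 z med 133.9 y -0.2
95 405 z med 138.1 y -0.2
105 481 z med 142.5 y -0.2
115 523 z med 146.5 y -0.2
125 706 z med 150.9 y -0.2
135 707 z med 154.6 y -0.2
145 806 z med 158.9 y -0.2
155 974 z med 163.0 y -0.2
165 1276 z med 164.1 y -0.4
185 27 z med 280.4 y -0.4
```

View pics/wr15.png

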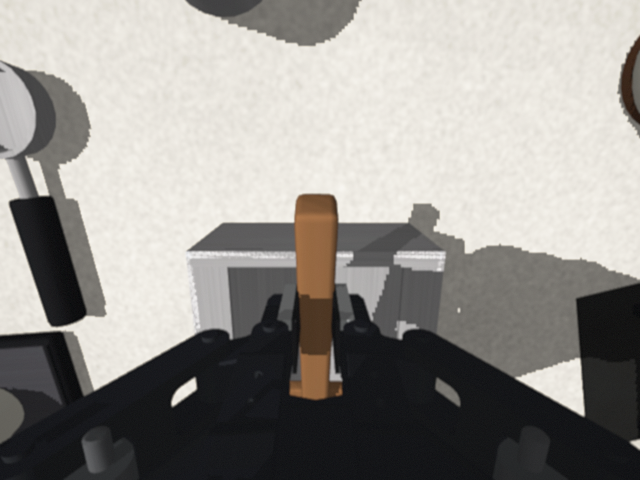

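View pics/si15.png

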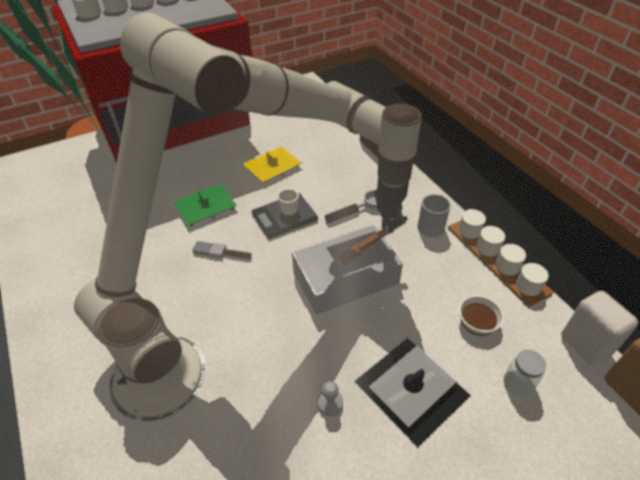

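The blade end is now at about bin x -13, outside the hood. I'll lift straight up.

Emit:
play_rows:
  targets:
    - {"tx":0,"ty":0,"spin":0,"tz":-0.03,"gripper":1}
    - {"tx":0,"ty":0,"spin":0,"tz":-0.08,"gripper":1}
    - {"tx":0,"ty":0,"spin":0,"tz":-0.15,"gripper":1}
    - {"tx":0,"ty":0,"spin":0,"tz":-0.23,"gripper":1}
    - {"tx":0,"ty":0,"spin":0,"tz":-0.31,"gripper":1}
    - {"tx":0,"ty":0,"spin":0,"tz":-0.39,"gripper":1}
    - {"tx":0,"ty":0,"spin":0,"tz":-0.46,"gripper":1}
    - {"tx":0,"ty":0,"spin":0,"tz":-0.5,"gripper":1}
    - {"tx":0,"ty":0,"spin":0,"tz":-0.52,"gripper":1}
    - {"tx":0,"ty":0,"spin":0,"tz":-0.52,"gripper":1}
    - {"tx":0,"ty":0,"spin":0,"tz":-0.52,"gripper":1}
    - {"tx":0,"ty":0,"spin":0,"tz":-0.52,"gripper":1}

```text
clock: 23.98
position: [650.8, 25.4, 244.6]
ee_rot: [0.999, -0.042, -0.001, 0.0]
contact_force: [-0.7, 0.4, -0.8]
gripper_width: 14.5
```

```bash
python3 st.py
python3 - <<'E'
from h import *
for n in ('wrist','side','scene'): snap(n,n[:2]+'16')
d=dict(np.load('/tmp/si16.npz'));hsv=cv2.cvtColor(d['frame'],cv2.COLOR_RGB2HSV)
m=((hsv[:,:,0]<22)&(hsv[:,:,1]>90)&(hsv[:,:,2]>25))
P=np.array([world(d,u,v,depth=d['depth'][v,u]) for v,u in zip(*np.nonzero(m))])
k=(abs(P[:,0]-600)<160)&(abs(P[:,1]-25)<50)&(P[:,2]>90);print('side',k.sum(),P[k].min(0),P[k].max(0))
cv2.imwrite('pics/si16c.png',cv2.resize(d['frame'][100:330,250:480,::-1],None,fx=2.5,fy=2.5))
E
python3 pitch.py wr16
```

```text
[650.8  25.4 244.6] tooly deg -94.77 z [-0.001 -0.    -1.   ] x [ 0.997 -0.083 -0.001] F [-0.69  0.41 -0.82] T [ 0.024 -0.022  0.031] w 14.5 23.975 [ 0.287  0.411  0.138 -0.    -1.3    1.201]
side 240 [556.44655914 -19.69306022 224.8861497 ] [690.60703959  58.91212886 627.64725198]
35 117 z med 233.0 y -9.0
45 306 z med 232.7 y -1.0
55 266 z med 250.9 y -0.2
65 283 z med 255.1 y -0.2
75 309 z med 259.3 y -0.2
85 361 z med 263.4 y -0.2
95 414 z med 267.5 y -0.2
105 489 z med 272.0 y -0.2
115 517 z med 276.0 y -0.2
125 696 z med 280.4 y -0.2
135 706 z med 284.2 y -0.2
145 826 z med 288.4 y -0.2
155 979 z med 292.5 y -0.2
165 1280 z med 293.3 y -0.5
185 28 z med 409.8 y -0.3
```

View pics/si16c.png

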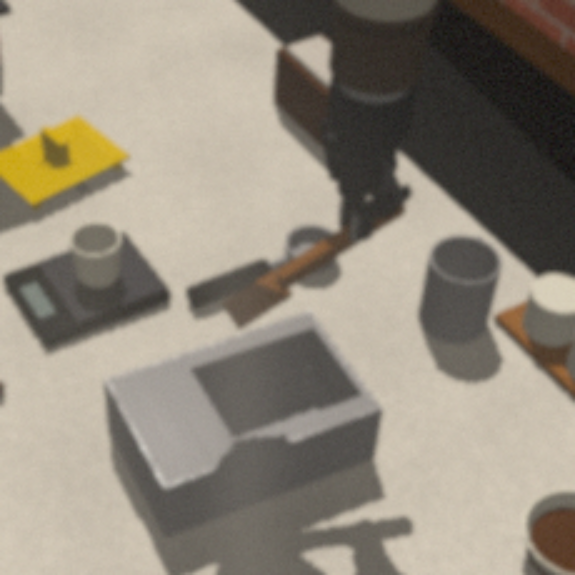

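View pics/sc16.png

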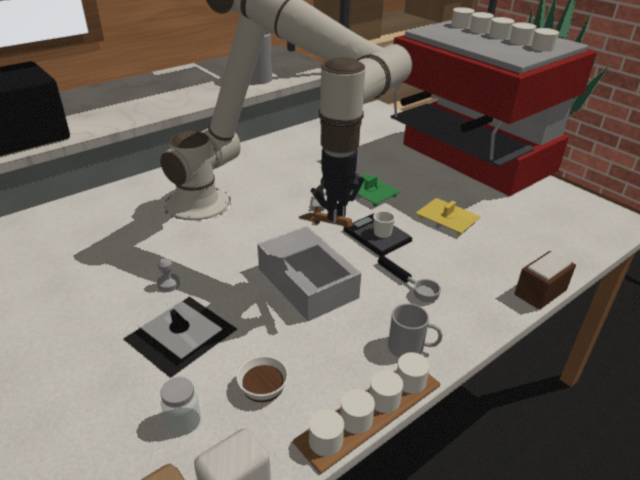

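The paddle is out and held at 23°, with its lowest part at about z 200, roughly 115 mm above the bin's top. It moved exactly with the tool (129.4 mm each), so it isn't slipping. The lid is on the mat and nothing else has moved.

Run:
```python
from h import *
s=read_state();print(s['clock'],abs(s['joint_vel']).max())
print(job_done())
```

```text
24.125 0.0021491649097184627
the job is handed in; nothing more can be done
None
```

The paddle is out of the bin and held still, and I handed the job in at 24.1 s of the 67 s allowed. No verdict was reported.

**What I did:**
- **Knob:** I turned it anticlockwise to its stop, felt as 0.5 N m at about 1.45 rad, then eased off.
- **Lid:** I lifted it off and set it down on the mat without dropping it, pressing with 8.5 N at touchdown.
- **Paddle:** I gripped the handle near x = +55 and lifted, so the hood's edge turned the paddle in the pads. I then drew it out handle first along its own axis and raised it.

**Last checks:**
- **Lid:** It lies flat, plate top at 26.0 mm, 0.3 mm from the mat's measured centre and within about 1° of it. The knob is still at about 1.43 rad.
- **Paddle:** It is held at a 23° tilt with its lowest part at about z 200, roughly 115 mm above the bin's top. It rose exactly as far as the tool on the last lift, so it wasn't slipping, and the arm was still.
- **Bystanders:** The final pictures show the rest where it stood, judged by eye only.

**What disagreed or went wrong:**
- **Fingertip distance:** The stated 14 mm ahead of the TCP did not match. The cameras put the closed tips about 25 mm behind it. My first grip on the knob closed on air above the bar without touching anything, and I then used the measured value.
- **Tight fit in the mouth:** The gripper's knuckles are wider than the bin's mouth, so they touched its lips lightly at about 5 N. The handle is therefore held only about 10 mm deep in the pads.

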